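Set a thickness gate by counting clicks and prove it with a gauge strip

ROBOT

A 6-joint arm with a two-finger parallel gripper is mounted at the origin on a cart in front of the work surface, level with it; the furniture and walls round the work are solid. World frame = base frame: x ahead of the robot, y to its left, z up, the work surface at z = 0. Lengths are in m, angles in rad, forces in N, time in s.
With the tool pointing down it reaches from about 0.375 to 0.975 m from the base axis. Payload 3.8 kg.
Tool frame: the origin (TCP) lies at the very end of the fingers, on their centre line; the grasp point (between the pads) lies 19 mm behind it (bot.grip_depth is the distance from the TCP to the grasp point, in m); z points along the fingers, y is the direction in which the jaws open and shut (so a half turn about z gives the same grasp; the last joint's range is limited). The gripper opens to 85 mm and grips with 20 to 120 N. Pads are 22 mm wide; open, the fingers measure 114 mm over their backs; the gripper's body (76 mm by 85 mm) begins 54 mm behind the grasp point. The pads swing forward as they close: fully open they stand 13 mm farther back than shut.
Start: joints at [1.222, 0.264, 1.604, -0, 1.274, -0.037], TCP at [0.207, 0.642, 0.231] pointing down, gripper open.
Joint ranges: [-2.63, 2.63], [-0.94, 2.18], [0.31, 2.57], [-1.31, 4.45], [0, 2.66], [-2.55, 2.55]. Speed limits (rad/s): [2.57, 2.57, 3.14, 3.14, 3.14, 3.14].

INTERFACE

Orientations are given as a rotation vector (axis times angle).
In Python, from workcell import bot, cams, job gives the robot as it stands.
- The arm moves only by the tool apply_moves, never from a script. Its argument "targets" is a list of rows, each an object of numbers: "dx", "dy", "dz": the shift along the tool's x, y, z in units of 30 mm (1.0 is 30 mm); "wx", "wy", "wz": the turn, a rotation vector about the tool's x, y, z in units of 6 degrees (1.0 is 6 degrees); "jaw": the opening, from 0 (shut) to 1 (fully open). In form: [{"dx": .., "dy": .., "dz": .., "wx": .., "wy": .., "wz": .., "jaw": ..}, ...]. A call has 1 to 5 rows; each row shifts and turns the commanded pose from where the row before left it, along the tool's axes as they then stand; what a row does not reach is not made up. A row lasts 1/10 s, in which the tool goes at most 50 mm and 8.59 degrees, less where a joint would pass 70% of its speed; a pose out of reach is approached as far as the arm can. A call is refused whole if a number of a shift passes 1 or a number of a turn 1, either way. A call with a gripper value outside its range is refused whole. The fingers move at their own pace and stop on an object; "newtons" is the grip in N (left out, the last holds). Time passes only in rows, so rows that do not move let the fingers close. It gives the time, the measured TCP pose, the force and the opening at its end, in the units of the state.
- bot.read_state(): the state, without advancing time (a new reading comes with each control period).
- cams.read_camera(name): name is "side" or "top" or "wrist"; returns a dict with "color" (420x560x3 uint8, red, green, blue), "range_z" (420x560 float32, m along the optical axis (not along the pixel's ray), 0 where there is no reading), "fx", "fy", "cx", "cy" (pixels), "eye" and "rotation" of the camera in the world; the wrist camera has in their place "T_tool_cam" (4x4, takes a point from camera to tool coordinates, whose origin is the TCP and whose axes are the flange's). Camera axes: x right, y down, z forward; pixel columns grow to the right and rows downward; lengths in m; the calibration is good to about 2 mm. A picture is of the moment at which its call begins: read the wrist's pose just before it.
- job.finish_job(): hands the job in, once; it reports no verdict.
The state is a dict: "time": time; "q": joint angles; "joint_vel": joint speeds; "joint_torque": joint torques, N m; "tool_pos": TCP position; "tcp_rot": TCP orientation; "wrist_force": force on the tool from outside, world axes, zero at the start; "torque": the same for the moment, N m; "width": opening from 0.0 (shut) to 1.0 (fully open).
Only numpy, scipy, OpenCV 4.12 (cv2) and the standard library are available. Lean on these libraries where they do the work, as an engineer would, in place of code of your own. Each camera call takes 0.05 s, during which the arm holds its last target.

TASK

Set the thickness gate for slabs of 12 mm: turn its dial back (anticlockwise) to the end stop, then forward (clockwise) by exactly six clicks, and let go of it. Then take the gauge strip, slide it round nose first along the bed and under the gate to prove the opening, and leave it lying flat on the bed with its nose well through, past the back of the gate plate. Do not push the other loose things about.

Things in the scene. Friction and masses are not known exactly. Their poses are not given: they have to be found in the camera images.
- gate_stand: the fixed thickness gate. Origin under the gate plate, on the worktop; x runs from its open front (-x) to its back, z up. Two cheeks (x -10 to +54 mm, inner faces at y = +36 and -36) stand on the bed and carry a grey bridge (x -12 to +58, y -52 to +52, z 48 to 72 mm). The steel gate plate (x -4 to +4, 70 mm wide, lower edge rounded) hangs between the cheeks.
- bed_front (a point): middle of the front edge of the aluminium bed's flat top, 10 mm above the worktop; x = -60 mm, y = 0 of the stand, same axes. The bed is 130 mm long (x -60 to +70 of the stand) and 110 mm wide.
- gate_edge (a point): middle of the gate plate's lower edge, at x = y = 0 of the stand. Its height over the bed is the opening: 0 at count 0, 2 mm more with each click. It moves only straight up and down, driven by the dial.
- dial_grip (a point): fixed point on the dial's upright axis, at the height to grip: x = +26 mm, y = 0, z = 99 of the stand. The dial is a black twelve-sided knob, 44 mm over flats, z 75 to 111, on the bridge; at rest its flats face every 30 degrees from the stand's x axis. Clockwise from above raises the gate, anticlockwise lowers it. How far it is turned is not measured.
- dial_top (a point): fixed point, centre of the dial's top face. The dial clicks every 30 degrees: it resists with up to 0.2 N m, half-way it gives and pulls on into the next rest position; let go, it settles in the nearest one. A hard end stop lies 3 degrees below count 0 (gate down on the bed); 10 clicks in all. It starts at rest 1 to 5 clicks up.
- strip_centre (a point): centre of the gauge strip, a loose plain steel bar 150 x 20 x 10.5 mm, 0.12 kg, lying flat on the worktop; x along it to the round nose, z up. Nose (half-round, 5.25 mm radius) at x = +75, square tail with a small dark dimple on top at x = -75. Grip it across its 20 mm width near the tail. It passes under the gate at six clicks and jams at five.
- strip_nose (a point): the tip of the gauge strip's round nose, half-way up; same axes as strip_centre
- chalk_pen_2: bystander: a loose yellow chalk pen with a black cap, 141 mm long, 17 mm thick, lying on the worktop
- tape_roll: bystander: a loose roll of tape, 100 mm diameter, 24 mm high, lying flat; origin under its centre
- paprika_tin: bystander: a loose round tin, 54 mm diameter, 85 mm tall, standing; origin under its centre

How it is judged:
On the way, in this order (a step that is already met when the one before it is completed fails the run):
1. the dial is turned back to its end stop (gate within 0.7 mm of the bed) (z of gate_edge in the frame of gate_stand below 0.0107 m), for 0.1 s.
2. the gate stands six clicks up (opening 12 mm, within 0.7 mm) with the dial let go (z of gate_edge in the frame of gate_stand between 0.0213 and 0.0227 m and contact force between the fingers and anything else below 0.3 N), for 0.3 s.
3. the strip's nose has passed under the gate (x of strip_nose in the frame of gate_stand above 0.008 m and z of strip_nose in the frame of gate_edge below 0 m and z of strip_nose in the frame of gate_stand above 0.01 m and y of strip_nose in the frame of gate_stand between -0.036 and 0.036 m), for 0.1 s.
At the end, for the whole second after the job is handed in: The gate stands six clicks up (opening 12 mm, within 0.7 mm). The strip lies released, flat on the bed (within 0.05 rad), under the gate and between the cheeks: its nose at least 4 mm past the back of the gate plate, its centre no more than 50 mm past the plate's middle (z of gate_edge in the frame of gate_stand between 0.0213 and 0.0227 m and x of strip_nose in the frame of gate_stand above 0.008 m and x of strip_centre in the frame of gate_stand below 0.05 m and z of strip_nose in the frame of gate_stand between 0.0135 and 0.0175 m and angle between strip_centre's own z axis and vertical below 0.05 rad and y of strip_nose in the frame of gate_stand between -0.036 and 0.036 m); the robot touches nothing.
It fails at once if the chalk pen, tape roll or paprika tin is moved by more than 30 mm (distance of any of chalk_pen_2, tape_roll, paprika_tin from where it was at the start of the episode above 0.03 m).
It also fails if it takes over 72 s, if anything falls off the work surface, if the arm or the gripper's body presses on something with over 40 N, if the wrist force passes 120 N, or if a joint passes its speed limit or range.

## Working session

There is one attempt and no reset: what is moved stays moved. The work goes in short steps, Python scripts to look and compute and a tool call to move; the robot and the scene stay as the last step left them, time stands still between calls to the robot, and variables do not carry over. Pictures are saved under pics/ and viewed, and the job is handed in when it is done.

Besides the shell and the picture viewer there is one more tool, called by a JSON object that holds its "method" and its "body", one argument or row to a line. apply_moves: Moves the arm, as the interface text tells. Its arguments: {"type":"object","properties":{"targets":{"type":"array"},"newtons":{"type":"number"}},"required":["targets"]}

```bash
ls; mkdir -p pics
python3 - <<'E'
from workcell import bot,cams,job
import cv2,pickle
s=bot.read_state();print(s)
d={}
for n in("side","top"):
    c=cams.read_camera(n);d[n]=c
    cv2.imwrite(f"pics/{n}0.png",c["color"][:,:,::-1]);print(n,c["fx"],c["fy"],c["cx"],c["cy"],c["eye"],c["rotation"])
pickle.dump(d,open("c0.pkl","wb"))
E
```

```text
pics
{'time': 0.0, 'q': array([ 1.22211543e+00,  2.64750882e-01,  1.60540271e+00, -2.21468615e-06,
        1.27369940e+00, -3.68786608e-02]), 'joint_vel': array([ 0.00029524,  0.00017248,  0.00042852, -0.0012569 ,  0.00184872,
        0.00106897]), 'joint_torque': array([ 3.98314123e-04, -5.15105295e+01, -3.67325521e+01, -6.62338289e-05,
        1.27816043e-02, -1.43717891e-06]), 'tool_pos': array([0.20680665, 0.64175553, 0.22994806]), 'tcp_rot': array([-0.48772797, -3.10306396,  0.00348492]), 'wrist_force': array([-0.40074988, -0.6297207 , -0.05824496]), 'torque': array([-0.07146431, -0.04308846,  0.01375619]), 'width': 1.0034566469975155}
side 395.69811546250867 395.69811546250867 276.7548629305679 208.46463585175718 [ 0.2887274  -0.78576278  0.59541247] [-2.15519058  0.35714723 -0.19898528]
top 462.0548297222599 462.0548297222599 281.1856782519255 206.33161205712568 [ 0.35120896 -0.13347187  1.18705239] [-2.1405746   2.14919915 -0.18494239]
```

View pics/side0.png

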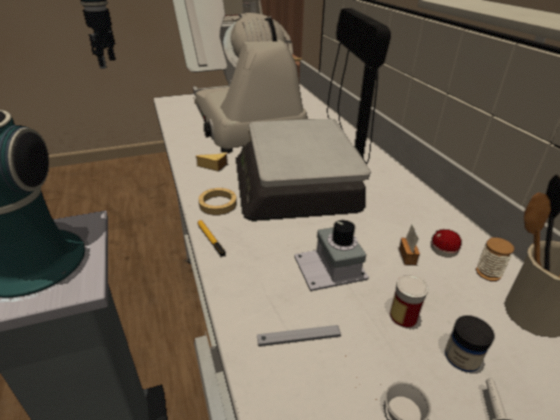

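View pics/top0.png

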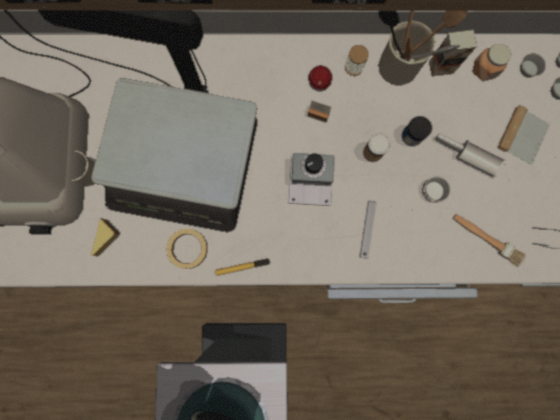

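The top view shows the gate near (313,178), the dial at (313,163), the strip from (371,202) to (364,257), the tin at (377,147), the tape at (187,249) and the pen at (243,268). Enlarging next.

```bash
cat > h.py <<'E'
import numpy as np,cv2,pickle
from scipy.spatial.transform import Rotation as R
def cloud(c,T=None):
    z=c["range_z"];v,u=np.mgrid[:z.shape[0],:z.shape[1]]
    P=np.stack([(u-c["cx"])/c["fx"]*z,(v-c["cy"])/c["fy"]*z,z],-1)
    if T is None: return P@R.from_rotvec(c["rotation"]).as_matrix().T+c["eye"] if np.size(c["rotation"])==3 else P@np.array(c["rotation"]).T+c["eye"]
    return P@T[:3,:3].T+T[:3,3]
def ray(c,u,v,h):
    M=R.from_rotvec(c["rotation"]).as_matrix();d=M@np.array([(u-c["cx"])/c["fx"],(v-c["cy"])/c["fy"],1.])
    e=np.array(c["eye"]);return e+d*(h-e[2])/d[2]
def crop(c,x0,y0,w,h,k,name):
    im=c["color"][y0:y0+h,x0:x0+w,::-1];cv2.imwrite(name,cv2.resize(im,None,fx=k,fy=k,interpolation=cv2.INTER_CUBIC))
E
python3 - <<'E'
from h import *
d=pickle.load(open("c0.pkl","rb"))
t=d["top"];s=d["side"]
crop(t,270,130,130,140,4,"pics/tc.png");crop(s,240,210,180,140,4,"pics/sc.png")
P=cloud(t)
for n,(u,v) in dict(dial=(313,160),bedfr=(310,197),table=(340,230),strip=(368,230),tin=(377,140)).items(): print(n,P[v,u])
# dial
def reg(P,x0,x1,y0,y1,zl,zh):
    m=(P[...,0]>x0)&(P[...,0]<x1)&(P[...,1]>y0)&(P[...,1]<y1)&(P[...,2]>zl)&(P[...,2]<zh);return P[m],m
E
```

```text
dial [ 0.63397846 -0.22474407  0.11754973]
bedfr [ 0.56396619 -0.22465102  0.00894301]
table [ 0.47936139 -0.30254776 -0.00616062]
strip [ 0.47741369 -0.37231092  0.00952769]
tin [ 0.69413925 -0.38775374  0.08251109]
```

View pics/tc.png

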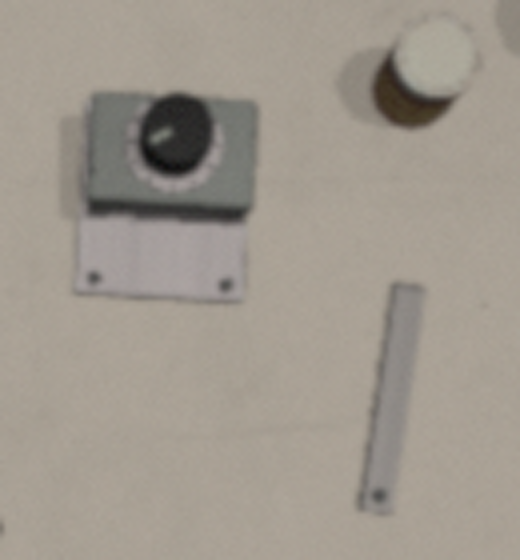

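View pics/sc.png

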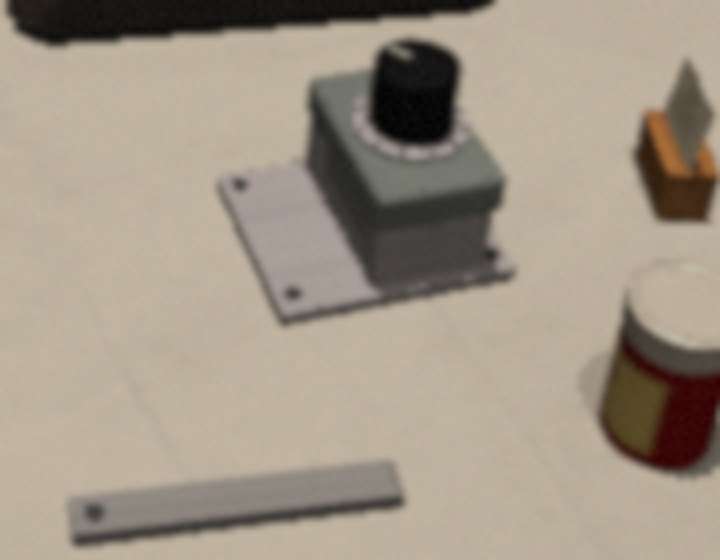

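The crop shows the bed's front corners at about (74,293) and (243,301), and the strip's tail (with the dimple) at (376,510) with its nose at (408,285). Turning these into positions.

Run:
```python
from h import *
d=pickle.load(open("c0.pkl","rb"))
t=d["top"];s=d["side"]
def T(x,y,h): return ray(t,270+(x+.5)/4-.5,130+(y+.5)/4-.5,h)
def S(x,y,h): return ray(s,240+(x+.5)/4-.5,210+(y+.5)/4-.5,h)
print("bed L,R",T(74,293,.01),T(243,301,.01), "side", S(219,180,.01),S(283,322,.01),"backR",S(513,270,.01))
print("bridge BL BR FR FL",[T(*p,.072).round(4) for p in((94,93),(258,102),(250,210),(88,203))])
print("bridge side FL FR BR",[S(*p,.072).round(4) for p in((312,83),(380,200),(503,177))])
print("strip nose L R tail R L",[T(*p,.0105).round(4) for p in((393,283),(424,288),(392,513),(360,508))],"dimple",T(378,496,.0105))
print("strip side",[S(*p,.0105).round(4) for p in((70,498),(75,533),(404,495),(392,461))])
print("screws top",T(93,278,.01),T(226,286,.01),"side",S(240,185,.01),S(293,293,.01))
for n,c in d.items():
    P=cloud(c)
    m=(abs(P[...,0]-.64)<.05)&(abs(P[...,1]+.225)<.05)&(P[...,2]>.100)&(P[...,2]<.13)
    Q=P[m];print(n,"dial",len(Q),Q.mean(0),Q.min(0),Q.max(0))
    m=(abs(P[...,0]-.69)<.05)&(abs(P[...,1]+.38)<.05)&(P[...,2]>.078);Q=P[m];print("tin",Q.min(0),Q.max(0))
# dial top silhouette top cam
v=cv2.minEnclosingCircle(np.array([[140,130],[212,130],[177,95],[177,175]],np.float32))
print("dialtop",T(178,128,.111), "pointer",T(150,139,.111),T(172,128,.111))
print("dialtop side",S(417,63,.111))
```

```text
bed L,R [ 0.54850649 -0.16776969  0.01      ] [ 0.54295104 -0.27697818  0.01      ] side [ 0.54767843 -0.17293907  0.01      ] [ 0.53948937 -0.28268772  0.01      ] backR [ 0.66742224 -0.28715713  0.01      ]
bridge BL BR FR FL [array([ 0.6644, -0.1794,  0.072 ]), array([ 0.6584, -0.2815,  0.072 ]), array([ 0.5897, -0.275 ,  0.072 ]), array([ 0.5944, -0.175 ,  0.072 ])]
bridge side FL FR BR [array([ 0.596 , -0.1806,  0.072 ]), array([ 0.5898, -0.2766,  0.072 ]), array([ 0.6556, -0.2808,  0.072 ])]
strip nose L R tail R L [array([ 0.5544, -0.3745,  0.0105]), array([ 0.5511, -0.3945,  0.0105]), array([ 0.4062, -0.3687,  0.0105]), array([ 0.4095, -0.3484,  0.0105])] dimple [ 0.41699654 -0.36013116  0.0105    ]
strip side [array([ 0.4079, -0.3504,  0.0105]), array([ 0.4047, -0.3687,  0.0105]), array([ 0.5495, -0.3966,  0.0105]), array([ 0.5527, -0.378 ,  0.0105])]
screws top [ 0.55830898 -0.18013638  0.01      ] [ 0.55281636 -0.26617792  0.01      ] side [ 0.5572059  -0.18050941  0.01      ] [ 0.55221019 -0.26584061  0.01      ]
side dial 326 [ 0.62567116 -0.2347558   0.11074436] [ 0.60646973 -0.25199568  0.10002628] [ 0.65180812 -0.20771477  0.1151373 ]
tin [ 0.65497459 -0.42182217  0.07810135] [ 0.70964708 -0.36603479  0.08730065]
top dial 285 [ 0.63017313 -0.2279203   0.11155729] [ 0.60821291 -0.2495744   0.10109763] [ 0.65369367 -0.20602653  0.11754973]
tin [ 0.65780225 -0.42008181  0.07802625] [ 0.71279841 -0.36693872  0.08980645]
dialtop [ 0.63169514 -0.22793962  0.111     ] pointer [ 0.62494741 -0.21104452  0.111     ] [ 0.6317011  -0.22433891  0.111     ]
dialtop side [ 0.63041188 -0.22746071  0.111     ]
```

Run:
```python
from h import *
d=pickle.load(open("c0.pkl","rb"))
P=np.concatenate([cloud(c)[c["range_z"]>0] for c in d.values()])
ys=np.arange(.9,-.6,-.1);xs=np.arange(.0,1.0,.1)
print("y\\x",xs.round(1))
for y in ys:
    print(round(y,2),[ (lambda q: round(float(np.percentile(q,99)),2) if len(q)>3 else None)(P[(P[:,0]>=x)&(P[:,0]<x+.1)&(P[:,1]<y)&(P[:,1]>=y-.1)][:,2]) for x in xs])
```

```text
y\x [0.  0.1 0.2 0.3 0.4 0.5 0.6 0.7 0.8 0.9]
0.9 [-0.92, -0.92, -0.92, 0.0, 0.07, 0.08, 0.33, 0.39, None, 0.01]
0.8 [-0.92, -0.92, -0.91, 0.0, 0.41, 0.41, 0.4, 0.38, None, 0.0]
0.7 [-0.92, 0.43, 0.43, 0.0, 0.38, 0.37, 0.37, 0.37, 0.33, 0.01]
0.6 [-0.92, 0.34, 0.34, 0.01, 0.28, 0.28, 0.37, 0.37, 0.29, 0.21]
0.5 [-0.92, -0.92, -0.92, 0.01, 0.1, 0.24, 0.31, 0.31, 0.11, 0.07]
0.4 [-0.92, -0.92, -0.92, 0.01, 0.07, 0.19, 0.2, 0.2, 0.39, 0.01]
0.3 [-0.92, -0.92, -0.92, 0.01, 0.04, 0.14, 0.14, 0.61, 0.43, 0.01]
0.2 [0.0, 0.0, -0.92, 0.03, 0.03, 0.14, 0.14, 0.61, 0.43, 0.01]
0.1 [0.33, 0.01, -0.92, 0.03, 0.06, 0.14, 0.14, 0.61, 0.43, 0.48]
0.0 [0.32, 0.01, -0.92, 0.02, 0.07, 0.14, 0.14, 0.61, 0.01, 0.48]
-0.1 [0.01, 0.0, -0.92, 0.02, 0.01, 0.07, 0.08, 0.61, 0.01, 0.48]
-0.2 [-0.92, -0.92, -0.07, 0.01, 0.01, 0.07, 0.11, 0.62, 0.05, 0.48]
-0.3 [-0.92, -0.92, -0.06, 0.0, 0.01, 0.01, 0.09, 0.59, 0.07, 0.48]
-0.4 [-0.92, -0.92, -0.06, 0.0, 0.01, 0.01, 0.09, 0.59, 0.26, 0.24]
-0.5 [-0.92, -0.92, -0.11, 0.01, 0.01, 0.03, 0.06, 0.58, 0.24, 0.24]
```

{"method": "apply_moves", "body": {
  "targets": [
    {"dx": -0.5, "dy": -0.5, "jaw": 1},
    {"dx": -0.9, "dy": -0.95},
    {"dx": -0.9, "dy": -0.95},
    {"dx": -0.9, "dy": -0.95},
    {"dx": -0.9, "dy": -0.95}
  ]
}}

```text
invalid input at $.targets[0]: expected keys dx, dy, dz, wx, wy, wz, jaw
```

{"method": "apply_moves", "body": {
  "targets": [
    {"dx": -0.9, "dy": -0.95},
    {"dx": -0.9, "dy": -0.95},
    {"dx": -0.9, "dy": -0.95},
    {"dx": -0.9, "dy": -0.95},
    {"dx": -0.9, "dy": -0.95}
  ]
}}

```text
invalid input at $.targets[0]: expected keys dx, dy, dz, wx, wy, wz, jaw
```

{"method": "apply_moves", "body": {
  "targets": [
    {"dx": -0.9, "dy": -0.95},
    {"dx": -0.9, "dy": -0.95},
    {"dx": -0.9, "dy": -0.95},
    {"dx": -0.9, "dy": -0.95},
    {"dx": -0.9, "dy": -0.95}
  ]
}}

```text
invalid input at $.targets[0]: expected keys dx, dy, dz, wx, wy, wz, jaw
```

{"method": "apply_moves", "body": {
  "targets": [
    {"dx": -0.9, "dy": -0.95},
    {"dx": -0.9, "dy": -0.95},
    {"dx": -0.9, "dy": -0.95},
    {"dx": -0.9, "dy": -0.9},
    {"dx": -0.6, "dy": -0.6}
  ]
}}

```text
invalid input at $.targets[0]: expected keys dx, dy, dz, wx, wy, wz, jaw
```

{"method": "apply_moves", "body": {
  "targets": [
    {"wz": 1},
    {"wz": 1},
    {"wz": 1},
    {"wz": 1},
    {"wz": 1}
  ]
}}

```text
invalid input at $.targets[0]: expected keys dx, dy, dz, wx, wy, wz, jaw
```

All keys are needed.

{"method": "apply_moves", "body": {
  "targets": [
    {"dx": -0.5, "dy": -0.5, "dz": 0, "wx": 0, "wy": 0, "wz": 0, "jaw": 1},
    {"dx": -0.9, "dy": -0.95, "dz": 0, "wx": 0, "wy": 0, "wz": 0, "jaw": 1},
    {"dx": -0.9, "dy": -0.95, "dz": 0, "wx": 0, "wy": 0, "wz": 0, "jaw": 1},
    {"dx": -0.9, "dy": -0.95, "dz": 0, "wx": 0, "wy": 0, "wz": 0, "jaw": 1},
    {"dx": -0.9, "dy": -0.95, "dz": 0, "wx": 0, "wy": 0, "wz": 0, "jaw": 1}
  ]
}}

```text
time: 0.6
tool_pos: [0.2847, 0.4802, 0.2306]
tcp_rot: [-0.487, -3.103, 0.002]
wrist_force: [0.9, 0.2, 0.5]
width: 1.003
```

{"method": "apply_moves", "body": {
  "targets": [
    {"dx": -0.9, "dy": -0.95, "dz": 0, "wx": 0, "wy": 0, "wz": 0, "jaw": 1},
    {"dx": -0.9, "dy": -0.95, "dz": 0, "wx": 0, "wy": 0, "wz": 0, "jaw": 1},
    {"dx": -0.9, "dy": -0.95, "dz": 0, "wx": 0, "wy": 0, "wz": 0, "jaw": 1},
    {"dx": -0.9, "dy": -0.95, "dz": 0, "wx": 0, "wy": 0, "wz": 0, "jaw": 1},
    {"dx": -0.9, "dy": -0.95, "dz": 0, "wx": 0, "wy": 0, "wz": 0, "jaw": 1}
  ]
}}

```text
time: 1.1
tool_pos: [0.3694, 0.3032, 0.2309]
tcp_rot: [-0.487, -3.103, 0.001]
wrist_force: [0.8, 0.0, 0.4]
width: 1.002
```

{"method": "apply_moves", "body": {
  "targets": [
    {"dx": -0.9, "dy": -0.95, "dz": 0, "wx": 0, "wy": 0, "wz": 0.5, "jaw": 1},
    {"dx": -0.9, "dy": -0.95, "dz": 0, "wx": 0, "wy": 0, "wz": 0, "jaw": 1},
    {"dx": -0.9, "dy": -0.95, "dz": 0, "wx": 0, "wy": 0, "wz": 0, "jaw": 1},
    {"dx": -0.9, "dy": -0.95, "dz": 0, "wx": 0, "wy": 0, "wz": 0, "jaw": 1},
    {"dx": -0.9, "dy": -0.95, "dz": 0, "wx": 0, "wy": 0, "wz": 0, "jaw": 1}
  ]
}}

```text
time: 1.6
tool_pos: [0.4466, 0.1229, 0.231]
tcp_rot: [-0.569, -3.089, 0.0]
wrist_force: [0.3, 0.1, 0.1]
width: 1.004
```

{"method": "apply_moves", "body": {
  "targets": [
    {"dx": -0.98, "dy": -0.87, "dz": 0, "wx": 0, "wy": 0, "wz": 0, "jaw": 1},
    {"dx": -0.98, "dy": -0.87, "dz": 0, "wx": 0, "wy": 0, "wz": 0, "jaw": 1},
    {"dx": -0.98, "dy": -0.87, "dz": 0, "wx": 0, "wy": 0, "wz": 0, "jaw": 1},
    {"dx": -0.98, "dy": -0.87, "dz": 0, "wx": 0, "wy": 0, "wz": 0, "jaw": 1},
    {"dx": -0.98, "dy": -0.87, "dz": 0, "wx": 0, "wy": 0, "wz": 0, "jaw": 1}
  ]
}}

```text
time: 2.1
tool_pos: [0.5376, -0.0514, 0.2308]
tcp_rot: [-0.569, -3.089, -0.0]
wrist_force: [0.3, 0.5, 0.7]
width: 0.997
```

{"method": "apply_moves", "body": {
  "targets": [
    {"dx": -0.98, "dy": -0.87, "dz": 0, "wx": 0, "wy": 0, "wz": 0, "jaw": 1},
    {"dx": -0.98, "dy": -0.87, "dz": 0, "wx": 0, "wy": 0, "wz": 0, "jaw": 1},
    {"dx": -0.98, "dy": -0.87, "dz": 0, "wx": 0, "wy": 0, "wz": 0, "jaw": 1},
    {"dx": -0.9, "dy": -0.87, "dz": 0, "wx": 0, "wy": 0, "wz": 0, "jaw": 1},
    {"dx": -0.9, "dy": -0.85, "dz": 0, "wx": 0, "wy": 0, "wz": 0, "jaw": 1}
  ]
}}

```text
time: 2.6
tool_pos: [0.6242, -0.2233, 0.2305]
tcp_rot: [-0.569, -3.088, -0.001]
wrist_force: [-0.3, 0.2, 0.1]
width: 0.999
```

{"method": "apply_moves", "body": {
  "targets": [
    {"dx": 0, "dy": 0, "dz": 0, "wx": 0, "wy": 0, "wz": 1, "jaw": 1},
    {"dx": 0, "dy": 0, "dz": 0, "wx": 0, "wy": 0, "wz": 1, "jaw": 1},
    {"dx": 0, "dy": 0, "dz": 0, "wx": 0, "wy": 0, "wz": 1, "jaw": 1},
    {"dx": 0, "dy": 0, "dz": 0, "wx": 0, "wy": 0, "wz": 1, "jaw": 1},
    {"dx": 0, "dy": 0, "dz": 0, "wx": 0, "wy": 0, "wz": 1, "jaw": 1}
  ]
}}

```text
time: 3.1
tool_pos: [0.6237, -0.2218, 0.2304]
tcp_rot: [-1.355, -2.833, 0.0]
wrist_force: [-0.6, -0.2, 0.6]
width: 1.0
```

{"method": "apply_moves", "body": {
  "targets": [
    {"dx": 0, "dy": 0, "dz": 0, "wx": 0, "wy": 0, "wz": 1, "jaw": 1},
    {"dx": 0, "dy": 0, "dz": 0, "wx": 0, "wy": 0, "wz": 1, "jaw": 1},
    {"dx": 0, "dy": 0, "dz": 0, "wx": 0, "wy": 0, "wz": 1, "jaw": 1},
    {"dx": 0, "dy": 0, "dz": 0, "wx": 0, "wy": 0, "wz": 1, "jaw": 1},
    {"dx": 0, "dy": 0, "dz": 0, "wx": 0, "wy": 0, "wz": 1, "jaw": 1}
  ]
}}

```text
time: 3.6
tool_pos: [0.6237, -0.2217, 0.2305]
tcp_rot: [-2.042, -2.386, 0.001]
wrist_force: [2.0, 0.3, -0.7]
width: 1.003
```

{"method": "apply_moves", "body": {
  "targets": [
    {"dx": 0, "dy": 0, "dz": 0, "wx": 0, "wy": 0, "wz": 1, "jaw": 1},
    {"dx": 0, "dy": 0, "dz": 0, "wx": 0, "wy": 0, "wz": 1, "jaw": 1},
    {"dx": 0, "dy": 0, "dz": 0, "wx": 0, "wy": 0, "wz": 1, "jaw": 1},
    {"dx": 0, "dy": 0, "dz": 0, "wx": 0, "wy": 0, "wz": 1, "jaw": 1},
    {"dx": 0, "dy": 0, "dz": 0, "wx": 0, "wy": 0, "wz": 1, "jaw": 1}
  ]
}}

```text
time: 4.1
tool_pos: [0.6237, -0.2217, 0.2305]
tcp_rot: [-2.59, -1.776, 0.001]
wrist_force: [-1.4, -1.0, -0.5]
width: 1.001
```

{"method": "apply_moves", "body": {
  "targets": [
    {"dx": 0, "dy": 0, "dz": 0, "wx": 0, "wy": 0, "wz": 1, "jaw": 1},
    {"dx": 0, "dy": 0, "dz": 0, "wx": 0, "wy": 0, "wz": 1, "jaw": 1},
    {"dx": 0, "dy": 0, "dz": 0, "wx": 0, "wy": 0, "wz": 0, "jaw": 1}
  ]
}}

```text
time: 4.4
tool_pos: [0.6237, -0.2217, 0.2306]
tcp_rot: [-2.758, -1.501, 0.001]
wrist_force: [-0.2, -0.3, -0.3]
width: 0.994
```

Run:
```python
from workcell import bot,cams
from h import *
s=bot.read_state();c=cams.read_camera("wrist");pickle.dump((s,c),open("w1.pkl","wb"))
print(s["q"],s["tool_pos"],s["tcp_rot"],c["T_tool_cam"],c["fx"],c["cx"],c["cy"])
cv2.imwrite("pics/w1.png",c["color"][:,:,::-1])
t=cams.read_camera("top");crop(t,270,130,130,140,4,"pics/t1.png")
```

```text
[-3.79119402e-01  2.40737272e-01  1.63397616e+00  8.31352758e-06
  1.26812712e+00  1.94747464e-01] [ 0.6237157  -0.2216771   0.23055855] [-2.75847016e+00 -1.50146037e+00  1.24261237e-03] [[ 3.01719148e-05 -9.47307807e-01 -3.20324708e-01  8.50285796e-02]
 [ 9.99999791e-01 -1.78223955e-04  6.21259763e-04 -2.94173907e-04]
 [-6.45613759e-04 -3.20324660e-01  9.47307603e-01 -1.42603193e-01]
 [ 0.00000000e+00  0.00000000e+00  0.00000000e+00  1.00000000e+00]] 375.16794492149614 278.941156766865 207.75248265265114
```

View pics/w1.png

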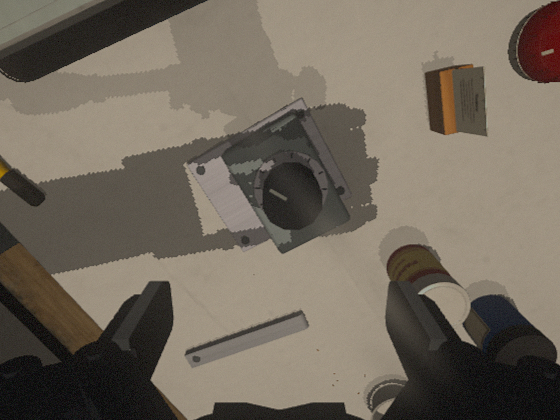

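Run:
```python
from h import *
s,c=pickle.load(open("w1.pkl","rb"))
im=np.clip(c["color"][90:260,180:370].astype(float)*2.0,0,255).astype(np.uint8)
c2=dict(c);c2["color"]=im;crop(c2,0,0,190,170,4,"pics/w1c.png")
```

```text
(no output)
```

View pics/w1c.png

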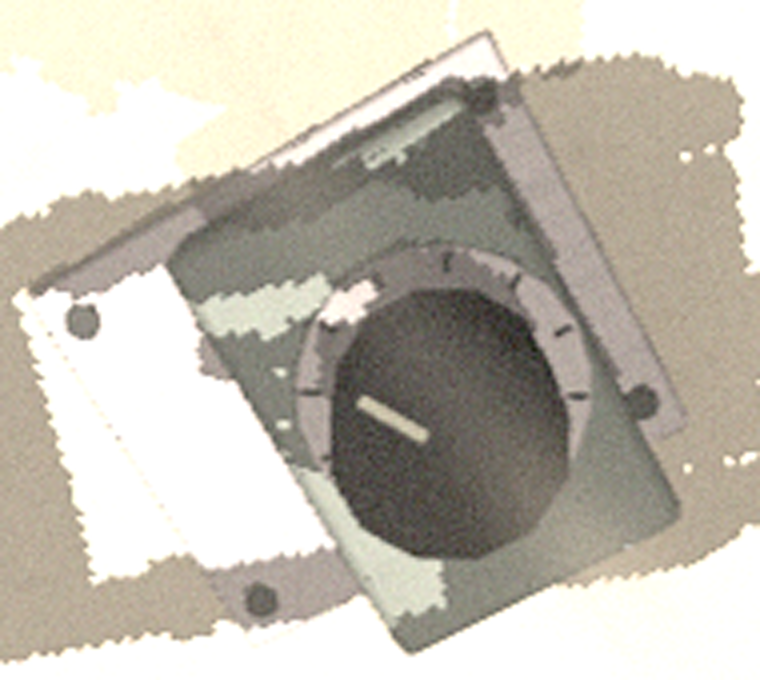

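```bash
cat >> h.py <<'E'
def wT(s,c):
    T=np.eye(4);T[:3,:3]=R.from_rotvec(s["tcp_rot"]).as_matrix();T[:3,3]=s["tool_pos"];return T@np.array(c["T_tool_cam"])
def wray(s,c,u,v,h):
    T=wT(s,c);d=T[:3,:3]@np.array([(u-c["cx"])/c["fx"],(v-c["cy"])/c["fy"],1.]);e=T[:3,3];return e+d*(h-e[2])/d[2]
E
python3 - <<'E'
from h import *
s,c=pickle.load(open("w1.pkl","rb"))
W=lambda x,y,h:wray(s,c,180+(x+.5)/4-.5,90+(y+.5)/4-.5,h).round(4)
for x,y in ((451,450),(332,440),(570,440),(451,558),(360,402),(428,438)): print(W(x,y,.111))
print("ticks",[W(*p,.0725) for p in((380,285),(448,262),(515,282),(563,330),(578,397),(327,460),(312,392),(327,327))])
print("bed screws FL FR BR BL",[W(*p,.01) for p in((83,321),(261,600),(641,402),(483,94))])
print("bridge corners",[W(*p,.072) for p in((410,654),(680,512))])
P=cloud(c,wT(s,c));
for z0,z1 in((.105,.12),):
    m=(abs(P[...,0]-.63)<.035)&(abs(P[...,1]+.228)<.035)&(P[...,2]>z0)&(P[...,2]<z1);Q=P[m];print(Q.mean(0),Q.min(0),Q.max(0),np.median(Q,0))
# strip
f=lambda u,v,h:wray(s,c,u,v,h).round(4)
print("strip",f(195,358,.0105),[f(*p,.0105) for p in((186,352),(300,311),(308,322),(190,365))])
E
```

```text
[ 0.6322 -0.2263  0.111 ]
[ 0.6149 -0.2128  0.111 ]
[ 0.6515 -0.2365  0.111 ]
[ 0.6208 -0.2443  0.111 ]
[ 0.6232 -0.2096  0.111 ]
[ 0.6299 -0.222   0.111 ]
ticks [array([ 0.6333, -0.1999,  0.0725]), array([ 0.6474, -0.2034,  0.0725]), array([ 0.6566, -0.2142,  0.0725]), array([ 0.6597, -0.2281,  0.0725]), array([ 0.655 , -0.242 ,  0.0725]), array([ 0.6035, -0.2251,  0.0725]), array([ 0.6091, -0.2111,  0.0725]), array([ 0.6194, -0.2013,  0.0725])]
bed screws FL FR BR BL [array([ 0.5591, -0.1779,  0.01  ]), array([ 0.5536, -0.2635,  0.01  ]), array([ 0.6645, -0.2708,  0.01  ]), array([ 0.6709, -0.1852,  0.01  ])]
bridge corners [array([ 0.5937, -0.2727,  0.072 ]), array([ 0.6602, -0.2759,  0.072 ])]
[ 0.6326416  -0.22414865  0.1120113 ] [ 0.60984738 -0.24784155  0.10505257] [ 0.6541425  -0.20288702  0.11464813] [ 0.63271598 -0.22395821  0.11218909]
strip [ 0.4181 -0.3566  0.0105] [array([ 0.4144, -0.344 ,  0.0105]), array([ 0.5563, -0.369 ,  0.0105]), array([ 0.5563, -0.3863,  0.0105]), array([ 0.407 , -0.3615,  0.0105])]
```

{"method": "apply_moves", "body": {
  "targets": [
    {"dx": 0, "dy": 0.33, "dz": 1, "wx": 0, "wy": 0, "wz": 0.13, "jaw": 1},
    {"dx": 0, "dy": 0, "dz": 1, "wx": 0, "wy": 0, "wz": 0, "jaw": 1},
    {"dx": 0, "dy": 0, "dz": 1, "wx": 0, "wy": 0, "wz": 0, "jaw": 1},
    {"dx": 0, "dy": 0, "dz": 1, "wx": 0, "wy": 0, "wz": 0, "jaw": 1},
    {"dx": 0, "dy": 0, "dz": 1, "wx": 0, "wy": 0, "wz": 0, "jaw": 1}
  ]
}}

```text
time: 5.0
tool_pos: [0.6323, -0.2272, 0.08]
tcp_rot: [2.768, 1.486, -0.0]
wrist_force: [-0.5, -0.6, -0.5]
width: 0.999
```

{"method": "apply_moves", "body": {
  "targets": [
    {"dx": 0, "dy": 0, "dz": 0, "wx": 0, "wy": 0, "wz": 0, "jaw": 0.4},
    {"dx": 0, "dy": 0, "dz": 0, "wx": 0, "wy": 0, "wz": 0, "jaw": 0.4},
    {"dx": 0, "dy": 0, "dz": 0, "wx": 0, "wy": 0, "wz": 0, "jaw": 0.4},
    {"dx": 0, "dy": 0, "dz": 0, "wx": 0, "wy": 0, "wz": 0, "jaw": 0.4},
    {"dx": 0, "dy": 0, "dz": 0, "wx": 0, "wy": 0, "wz": 0, "jaw": 0.4}
  ],
  "newtons": 20
}}

```text
time: 5.5
tool_pos: [0.6319, -0.2265, 0.0838]
tcp_rot: [-2.768, -1.483, 0.001]
wrist_force: [-5.6, 3.2, 3.3]
width: 0.511
```

Run:
```python
from workcell import bot,cams
from h import *
s=bot.read_state();print(s)
for n in("wrist","side"):
    c=cams.read_camera(n)
    cv2.imwrite(f"pics/g_{n}.png",np.clip(c["color"][:,:,::-1]*1.5,0,255)) if n=="wrist" else crop(c,240,150,180,170,4,"pics/g_side.png")
```

```text
{'time': 5.5, 'q': array([-3.81634522e-01,  3.77546980e-01,  1.74144322e+00,  6.45425842e-04,
        1.02393244e+00,  2.04764905e-01]), 'joint_vel': array([-0.00218394,  0.00022588,  0.0028477 , -0.00044096, -0.0030373 ,
        0.00021367]), 'joint_torque': array([-8.33749864e-01, -5.25890887e+01, -3.53760266e+01, -3.03039495e-01,
       -2.13890769e+00, -1.35914341e-02]), 'tool_pos': array([ 0.63187232, -0.22653941,  0.08377302]), 'tcp_rot': array([-2.76771198e+00, -1.48349113e+00,  6.76942607e-04]), 'wrist_force': array([-5.64116262,  3.16811876,  3.30812475]), 'torque': array([ 0.54152639,  0.94607106, -0.03418137]), 'width': 0.5108737089832189}[ WARN:0@1.709] global loadsave.cpp:1063 imwrite_ Unsupported depth image for selected encoder is fallbacked to CV_8U.
```

View pics/g_wrist.png

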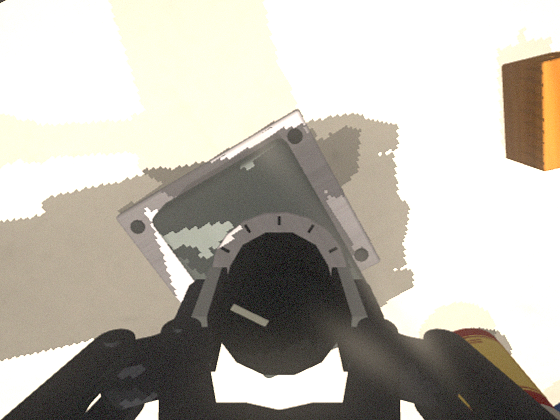

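View pics/g_side.png

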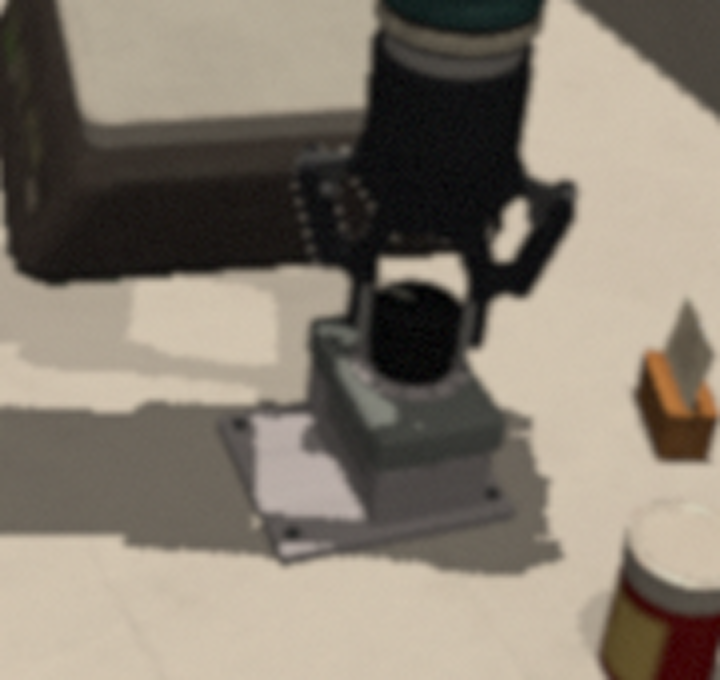

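{"method": "apply_moves", "body": {
  "targets": [
    {"dx": 0, "dy": -0.03, "dz": 0, "wx": 0, "wy": 0, "wz": 0, "jaw": 0.3},
    {"dx": 0, "dy": 0, "dz": 0, "wx": 0, "wy": 0, "wz": 0, "jaw": 0.3},
    {"dx": 0, "dy": 0, "dz": 0, "wx": 0, "wy": 0, "wz": 0, "jaw": 0.3}
  ],
  "newtons": 60
}}

```text
time: 5.9
tool_pos: [0.6319, -0.2265, 0.0839]
tcp_rot: [2.769, 1.484, 0.001]
wrist_force: [-5.2, 2.8, 5.5]
width: 0.502
```

```bash
cat > st.py <<'E'
from workcell import bot
from h import *
s=bot.read_state();r=s["tcp_rot"];M=R.from_rotvec(r).as_matrix()
print("t",s["time"],"pos",s["tool_pos"].round(4),"yaw_y",np.degrees(np.arctan2(M[1,1],M[0,1])).round(2),"q6",np.degrees(s["q"][5]).round(1),"F",s["wrist_force"].round(1),"T",s["torque"].round(3),"F_tool",(M.T@s["wrist_force"]).round(1),"w",round(s["width"],3),"tq6",s["joint_torque"][5].round(3))
E
python3 st.py
```

```text
t 5.9 pos [ 0.6319 -0.2265  0.0839] yaw_y -33.62 q6 11.8 F [-5.2  2.8  5.5] T [ 0.563  1.02  -0.042] F_tool [-0.5 -5.9 -5.5] w 0.502 tq6 0.013
```

{"method": "apply_moves", "body": {
  "targets": [
    {"dx": 0, "dy": 0, "dz": 0, "wx": 0, "wy": 0, "wz": -0.8, "jaw": 0.3},
    {"dx": 0, "dy": 0, "dz": 0, "wx": 0, "wy": 0, "wz": -0.8, "jaw": 0.3},
    {"dx": 0, "dy": 0, "dz": 0, "wx": 0, "wy": 0, "wz": -0.8, "jaw": 0.3}
  ]
}}

```text
time: 6.2
tool_pos: [0.6315, -0.2263, 0.0839]
tcp_rot: [-2.558, -1.822, -0.0]
wrist_force: [-7.4, 3.8, 7.4]
width: 0.503
```

```bash
python3 st.py
```

```text
t 6.2 pos [ 0.6315 -0.2263  0.0839] yaw_y -19.07 q6 -2.8 F [-7.4  3.8  7.4] T [ 0.658  1.228 -0.119] F_tool [ 1.2 -8.3 -7.4] w 0.503 tq6 0.725
```

{"method": "apply_moves", "body": {
  "targets": [
    {"dx": 0, "dy": 0, "dz": 0, "wx": 0, "wy": 0, "wz": -0.8, "jaw": 0.3},
    {"dx": 0, "dy": 0, "dz": 0, "wx": 0, "wy": 0, "wz": -0.8, "jaw": 0.3},
    {"dx": 0, "dy": 0, "dz": 0, "wx": 0, "wy": 0, "wz": -0.9, "jaw": 0.3}
  ]
}}

```text
time: 6.5
tool_pos: [0.6311, -0.2263, 0.0839]
tcp_rot: [-2.297, -2.141, 0.001]
wrist_force: [-8.0, 3.1, 8.1]
width: 0.504
```

```bash
python3 st.py;python3 - <<'E'
from workcell import bot,cams
from h import *
s=bot.read_state();c=cams.read_camera("wrist")
cv2.imwrite("pics/g2.png",np.clip(c["color"][160:400,130:430,::-1]*2.0,0,255).astype(np.uint8))
E
```

```text
t 6.5 pos [ 0.6311 -0.2263  0.0839] yaw_y -4.01 q6 -17.9 F [-8.   3.1  8.1] T [ 0.591  1.402 -0.046] F_tool [ 2.6 -8.2 -8.1] w 0.504 tq6 0.946
```

View pics/g2.png

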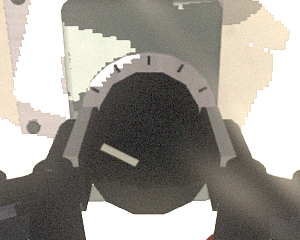

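{"method": "apply_moves", "body": {
  "targets": [
    {"dx": 0, "dy": -0.04, "dz": 0, "wx": 0, "wy": 0, "wz": -1, "jaw": 0.3},
    {"dx": 0, "dy": 0, "dz": 0, "wx": 0, "wy": 0, "wz": -1, "jaw": 0.3},
    {"dx": 0, "dy": 0, "dz": 0, "wx": 0, "wy": 0, "wz": -1, "jaw": 0.3},
    {"dx": 0, "dy": 0, "dz": 0, "wx": 0, "wy": 0, "wz": -1, "jaw": 0.3},
    {"dx": 0, "dy": 0, "dz": 0, "wx": 0, "wy": 0, "wz": -1, "jaw": 0.3}
  ]
}}

```text
time: 7.05
tool_pos: [0.6302, -0.2265, 0.0839]
tcp_rot: [-1.664, -2.664, 0.0]
wrist_force: [-6.0, 2.6, 7.8]
width: 0.5
```

```bash
python3 st.py
```

```text
t 7.05 pos [ 0.6302 -0.2265  0.0839] yaw_y 26.02 q6 -47.9 F [-6.   2.6  7.8] T [ 0.453  1.262 -0.124] F_tool [ 5.  -4.3 -7.8] w 0.5 tq6 0.99
```

{"method": "apply_moves", "body": {
  "targets": [
    {"dx": -0.02, "dy": 0, "dz": 0, "wx": 0, "wy": 0, "wz": -1, "jaw": 0.3},
    {"dx": 0, "dy": 0, "dz": 0, "wx": 0, "wy": 0, "wz": -1, "jaw": 0.3}
  ]
}}

```text
time: 7.25
tool_pos: [0.6299, -0.2265, 0.0839]
tcp_rot: [-1.384, -2.818, -0.002]
wrist_force: [-9.2, 2.8, 10.4]
width: 0.498
```

```bash
python3 st.py
```

```text
t 7.25 pos [ 0.6299 -0.2265  0.0839] yaw_y 37.7 q6 -59.7 F [-9.2  2.8 10.4] T [ 0.39   1.663 -2.493] F_tool [  7.9  -5.5 -10.4] w 0.498 tq6 -1.209
```

{"method": "apply_moves", "body": {
  "targets": [
    {"dx": 0, "dy": 0, "dz": 0, "wx": 0, "wy": 0, "wz": 0, "jaw": 0.3},
    {"dx": 0, "dy": 0, "dz": 0, "wx": 0, "wy": 0, "wz": 0, "jaw": 0.3}
  ]
}}

```text
time: 7.45
tool_pos: [0.6299, -0.2265, 0.0839]
tcp_rot: [-1.391, -2.815, -0.003]
wrist_force: [-9.2, 4.1, 9.3]
width: 0.504
```

```bash
python3 st.py;python3 - <<'E'
from workcell import bot,cams
from h import *
c=cams.read_camera("wrist")
cv2.imwrite("pics/g3.png",np.clip(c["color"][130:420,100:460,::-1]*2.0,0,255).astype(np.uint8))
E
```

```text
t 7.45 pos [ 0.6299 -0.2265  0.0839] yaw_y 37.4 q6 -59.4 F [-9.2  4.1  9.3] T [ 0.583  1.44  -2.173] F_tool [ 8.8 -4.8 -9.3] w 0.504 tq6 -2.211
```

View pics/g3.png

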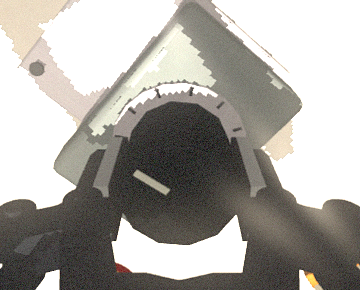

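{"method": "apply_moves", "body": {
  "targets": [
    {"dx": 0, "dy": 0, "dz": 0, "wx": 0, "wy": 0, "wz": 0, "jaw": 0.8},
    {"dx": 0, "dy": 0, "dz": 0, "wx": 0, "wy": 0, "wz": 0, "jaw": 0.8},
    {"dx": 0, "dy": 0, "dz": 0, "wx": 0, "wy": 0, "wz": 0, "jaw": 0.8},
    {"dx": 0, "dy": 0, "dz": 0, "wx": 0, "wy": 0, "wz": 0.9, "jaw": 0.8},
    {"dx": 0, "dy": 0, "dz": 0, "wx": 0, "wy": 0, "wz": 0.9, "jaw": 0.8}
  ]
}}

```text
time: 8.0
tool_pos: [0.6315, -0.2274, 0.0818]
tcp_rot: [1.646, 2.674, 0.0]
wrist_force: [-0.0, 0.6, 0.1]
width: 0.798
```

```bash
python3 st.py;python3 - <<'E'
from workcell import bot,cams
from h import *
s=bot.read_state();c=cams.read_camera("wrist");pickle.dump((s,c),open("w2.pkl","wb"))
im=np.clip(c["color"][130:420,100:460,::-1]*2.0,0,255).astype(np.uint8);cv2.imwrite("pics/g4.png",cv2.resize(im,None,fx=2,fy=2))
E
```

```text
t 8.0 pos [ 0.6315 -0.2274  0.0818] yaw_y 26.76 q6 -48.7 F [-0.   0.6  0.1] T [ 0.019  0.013 -0.002] F_tool [ 0.5  0.3 -0.1] w 0.798 tq6 -1.015
```

View pics/g4.png

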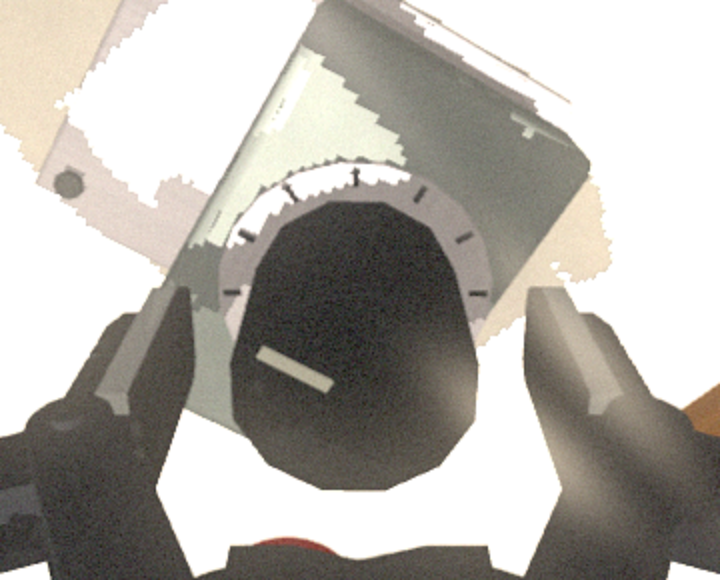

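{"method": "apply_moves", "body": {
  "targets": [
    {"dx": 0.03, "dy": -0.02, "dz": 0, "wx": 0, "wy": 0, "wz": 0.08, "jaw": 0.3},
    {"dx": 0, "dy": 0, "dz": 0, "wx": 0, "wy": 0, "wz": 0, "jaw": 0.3},
    {"dx": 0, "dy": 0, "dz": 0, "wx": 0, "wy": 0, "wz": 0, "jaw": 0.3},
    {"dx": 0, "dy": 0, "dz": 0, "wx": 0, "wy": 0, "wz": 0, "jaw": 0.3}
  ],
  "newtons": 50
}}

```text
time: 8.45
tool_pos: [0.6302, -0.2266, 0.0817]
tcp_rot: [1.652, 2.671, 0.0]
wrist_force: [0.1, 1.2, 2.1]
width: 0.507
```

```bash
python3 st.py
```

```text
t 8.45 pos [ 0.6302 -0.2266  0.0817] yaw_y 26.52 q6 -48.4 F [0.1 1.2 2.1] T [0.157 0.05  0.018] F_tool [ 1.   0.6 -2.1] w 0.507 tq6 0.032
```

{"method": "apply_moves", "body": {
  "targets": [
    {"dx": 0, "dy": 0, "dz": 0, "wx": 0, "wy": 0, "wz": 1, "jaw": 0.3},
    {"dx": 0, "dy": 0, "dz": 0, "wx": 0, "wy": 0, "wz": 1, "jaw": 0.3},
    {"dx": 0, "dy": 0, "dz": 0, "wx": 0, "wy": 0, "wz": 1, "jaw": 0.3},
    {"dx": 0, "dy": 0, "dz": 0, "wx": 0, "wy": 0, "wz": 1, "jaw": 0.3},
    {"dx": 0, "dy": 0, "dz": 0, "wx": 0, "wy": 0, "wz": 1, "jaw": 0.3}
  ]
}}

```text
time: 8.95
tool_pos: [0.6309, -0.2264, 0.0817]
tcp_rot: [2.292, 2.147, 0.003]
wrist_force: [3.4, 1.8, 0.3]
width: 0.504
```

```bash
python3 st.py
```

```text
t 8.95 pos [ 0.6309 -0.2264  0.0817] yaw_y -3.74 q6 -18.2 F [3.4 1.8 0.3] T [ 0.214 -0.362  0.128] F_tool [ 2.   3.2 -0.2] w 0.504 tq6 -0.944
```

{"method": "apply_moves", "body": {
  "targets": [
    {"dx": 0, "dy": 0, "dz": 0, "wx": 0, "wy": 0, "wz": 1, "jaw": 0.3},
    {"dx": 0, "dy": 0, "dz": 0, "wx": 0, "wy": 0, "wz": 1, "jaw": 0.3},
    {"dx": 0, "dy": 0, "dz": 0, "wx": 0, "wy": 0, "wz": 1, "jaw": 0.3},
    {"dx": 0, "dy": 0, "dz": 0, "wx": 0, "wy": 0, "wz": 1, "jaw": 0.3},
    {"dx": 0, "dy": 0, "dz": 0, "wx": 0, "wy": 0, "wz": 1, "jaw": 0.3}
  ]
}}

```text
time: 9.45
tool_pos: [0.6317, -0.2266, 0.0818]
tcp_rot: [2.768, 1.48, 0.005]
wrist_force: [4.3, 1.2, -1.3]
width: 0.508
```

{"method": "apply_moves", "body": {
  "targets": [
    {"dx": 0, "dy": 0, "dz": 0, "wx": 0, "wy": 0, "wz": 1, "jaw": 0.3},
    {"dx": 0, "dy": 0, "dz": 0, "wx": 0, "wy": 0, "wz": 1, "jaw": 0.3},
    {"dx": 0, "dy": 0, "dz": 0, "wx": 0, "wy": 0, "wz": 1, "jaw": 0.3},
    {"dx": 0, "dy": 0, "dz": 0, "wx": 0, "wy": 0, "wz": 1, "jaw": 0.3},
    {"dx": 0, "dy": 0, "dz": 0, "wx": 0, "wy": 0, "wz": 1, "jaw": 0.3}
  ]
}}

```text
time: 9.95
tool_pos: [0.6322, -0.2272, 0.0818]
tcp_rot: [3.057, 0.713, 0.007]
wrist_force: [5.7, -1.1, -3.1]
width: 0.502
```

```bash
python3 st.py
```

```text
t 9.95 pos [ 0.6322 -0.2272  0.0818] yaw_y -63.74 q6 41.8 F [ 5.7 -1.1 -3.1] T [-0.129 -0.881  0.136] F_tool [4.6 3.5 3.1] w 0.502 tq6 -0.943
```

{"method": "apply_moves", "body": {
  "targets": [
    {"dx": 0, "dy": 0, "dz": 0, "wx": 0, "wy": 0, "wz": 1, "jaw": 0.3},
    {"dx": 0, "dy": 0, "dz": 0, "wx": 0, "wy": 0, "wz": 1, "jaw": 0.3},
    {"dx": 0, "dy": 0, "dz": 0, "wx": 0, "wy": 0, "wz": 1, "jaw": 0.3},
    {"dx": 0, "dy": 0, "dz": 0, "wx": 0, "wy": 0, "wz": 1, "jaw": 0.3},
    {"dx": 0, "dy": 0, "dz": 0, "wx": 0, "wy": 0, "wz": 1, "jaw": 0.3}
  ]
}}

```text
time: 10.45
tool_pos: [0.6324, -0.228, 0.0818]
tcp_rot: [3.137, -0.102, 0.009]
wrist_force: [5.8, -3.0, -3.7]
width: 0.507
```

{"method": "apply_moves", "body": {
  "targets": [
    {"dx": 0, "dy": 0, "dz": 0, "wx": 0, "wy": 0, "wz": 1, "jaw": 0.3},
    {"dx": 0, "dy": 0, "dz": 0, "wx": 0, "wy": 0, "wz": 1, "jaw": 0.3},
    {"dx": 0, "dy": 0, "dz": 0, "wx": 0, "wy": 0, "wz": 1, "jaw": 0.3},
    {"dx": 0, "dy": 0, "dz": 0, "wx": 0, "wy": 0, "wz": 1, "jaw": 0.3},
    {"dx": 0, "dy": 0, "dz": 0, "wx": 0, "wy": 0, "wz": 1, "jaw": 0.3}
  ]
}}

```text
time: 10.95
tool_pos: [0.6321, -0.2287, 0.0818]
tcp_rot: [3.004, -0.911, 0.01]
wrist_force: [5.5, -4.5, -3.4]
width: 0.506
```

```bash
python3 st.py;python3 - <<'E'
from workcell import bot,cams
from h import *
c=cams.read_camera("wrist")
im=np.clip(c["color"][130:420,100:460,::-1]*2.0,0,255).astype(np.uint8);cv2.imwrite("pics/g5.png",cv2.resize(im,None,fx=2,fy=2))
E
```

```text
t 10.95 pos [ 0.6321 -0.2287  0.0818] yaw_y -123.72 q6 101.8 F [ 5.5 -4.5 -3.4] T [-0.786 -0.795  0.132] F_tool [7.1 0.7 3.5] w 0.506 tq6 -0.947
```

View pics/g5.png

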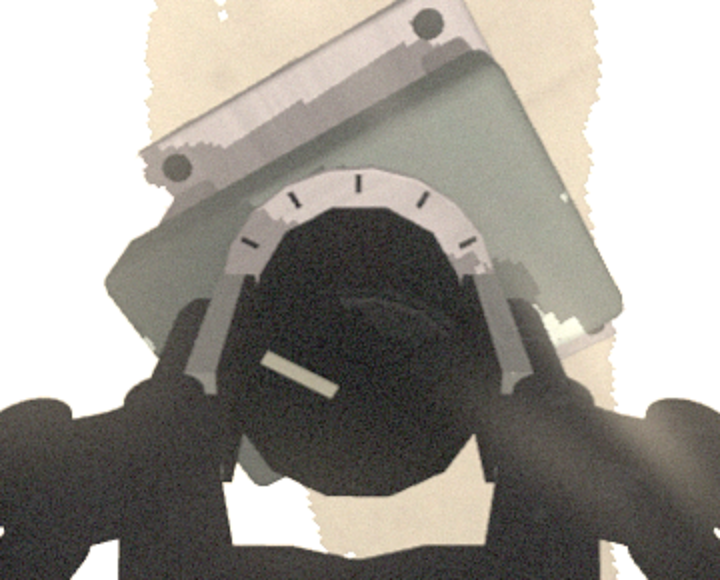

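{"method": "apply_moves", "body": {
  "targets": [
    {"dx": 0, "dy": 0, "dz": 0, "wx": 0, "wy": 0, "wz": 1, "jaw": 0.3},
    {"dx": 0, "dy": 0, "dz": 0, "wx": 0, "wy": 0, "wz": 1, "jaw": 0.3},
    {"dx": 0, "dy": 0, "dz": 0, "wx": 0, "wy": 0, "wz": 1, "jaw": 0.3},
    {"dx": 0, "dy": 0, "dz": 0, "wx": 0, "wy": 0, "wz": 1, "jaw": 0.3},
    {"dx": 0, "dy": 0, "dz": 0, "wx": 0, "wy": 0, "wz": 1, "jaw": 0.3}
  ]
}}

```text
time: 11.5
tool_pos: [0.6315, -0.2292, 0.0817]
tcp_rot: [2.667, -1.657, 0.009]
wrist_force: [3.3, -5.8, -2.9]
width: 0.503
```

{"method": "apply_moves", "body": {
  "targets": [
    {"dx": 0, "dy": 0, "dz": 0, "wx": 0, "wy": 0, "wz": 0, "jaw": 0.3},
    {"dx": 0, "dy": 0, "dz": 0, "wx": 0, "wy": 0, "wz": 0, "jaw": 0.9},
    {"dx": 0, "dy": 0, "dz": 0, "wx": 0, "wy": 0, "wz": 0, "jaw": 0.9},
    {"dx": 0, "dy": 0, "dz": 0, "wx": 0, "wy": 0, "wz": 0, "jaw": 0.9},
    {"dx": 0, "dy": 0, "dz": 0, "wx": 0, "wy": 0, "wz": 0, "jaw": 0.9}
  ]
}}

```text
time: 12.0
tool_pos: [0.6296, -0.2263, 0.0811]
tcp_rot: [-2.671, 1.653, 0.001]
wrist_force: [-0.0, 0.2, 0.3]
width: 0.901
```

```bash
python3 st.py;python3 - <<'E'
from workcell import bot,cams
from h import *
c=cams.read_camera("wrist")
im=np.clip(c["color"][130:420,100:460,::-1]*2.0,0,255).astype(np.uint8);cv2.imwrite("pics/g6.png",cv2.resize(im,None,fx=2,fy=2))
E
```

```text
t 12.0 pos [ 0.6296 -0.2263  0.0811] yaw_y -153.51 q6 131.6 F [-0.   0.2  0.3] T [ 0.047 -0.037 -0.045] F_tool [-0.2 -0.1 -0.3] w 0.901 tq6 -0.002
```

View pics/g6.png

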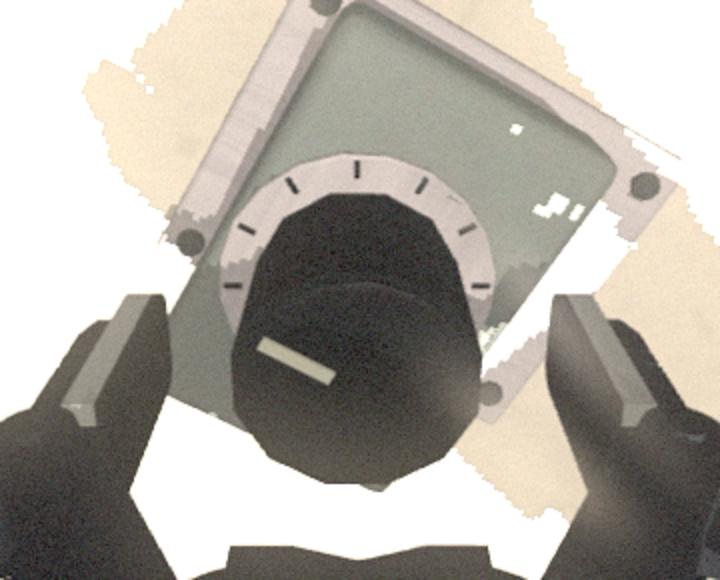

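{"method": "apply_moves", "body": {
  "targets": [
    {"dx": 0, "dy": 0, "dz": -1, "wx": 0, "wy": 0, "wz": 0, "jaw": 1},
    {"dx": 0, "dy": 0, "dz": -1, "wx": 0, "wy": 0, "wz": 0, "jaw": 1},
    {"dx": 0, "dy": 0, "dz": -1, "wx": 0, "wy": 0, "wz": 0, "jaw": 1},
    {"dx": 0, "dy": 0, "dz": -1, "wx": 0, "wy": 0, "wz": 0, "jaw": 1},
    {"dx": 0.12, "dy": 1, "dz": 0, "wx": 0, "wy": 0, "wz": 0, "jaw": 1}
  ]
}}

```text
time: 12.55
tool_pos: [0.6097, -0.2431, 0.2078]
tcp_rot: [-2.671, 1.648, -0.018]
wrist_force: [0.2, -0.9, 0.3]
width: 1.001
```

{"method": "apply_moves", "body": {
  "targets": [
    {"dx": 0.12, "dy": 1, "dz": 0, "wx": 0, "wy": 0, "wz": 0, "jaw": 1},
    {"dx": 0.12, "dy": 1, "dz": 0, "wx": 0, "wy": 0, "wz": 0, "jaw": 1},
    {"dx": 0.12, "dy": 1, "dz": 0, "wx": 0, "wy": 0, "wz": 0, "jaw": 1},
    {"dx": 0.13, "dy": 1, "dz": 0, "wx": 0, "wy": 0, "wz": 0, "jaw": 1},
    {"dx": 0.13, "dy": 1, "dz": 0, "wx": 0, "wy": 0, "wz": 0, "jaw": 1}
  ]
}}

```text
time: 13.05
tool_pos: [0.4775, -0.3271, 0.2014]
tcp_rot: [2.671, -1.653, 0.0]
wrist_force: [-0.6, -1.0, 0.2]
width: 1.0
```

{"method": "apply_moves", "body": {
  "targets": [
    {"dx": 0.14, "dy": 1, "dz": 0, "wx": 0, "wy": 0, "wz": 0, "jaw": 1},
    {"dx": 0.14, "dy": 1, "dz": 0, "wx": 0, "wy": 0, "wz": 0, "jaw": 1},
    {"dx": 0, "dy": 0, "dz": 0, "wx": 0, "wy": 0, "wz": -1, "jaw": 1},
    {"dx": 0, "dy": 0, "dz": 0, "wx": 0, "wy": 0, "wz": -1, "jaw": 1},
    {"dx": 0, "dy": 0, "dz": 0, "wx": 0, "wy": 0, "wz": -1, "jaw": 1}
  ]
}}

```text
time: 13.55
tool_pos: [0.4282, -0.3611, 0.2014]
tcp_rot: [-2.899, 1.21, -0.0]
wrist_force: [-0.2, 0.2, 0.4]
width: 1.003
```

{"method": "apply_moves", "body": {
  "targets": [
    {"dx": 0, "dy": 0, "dz": 0, "wx": 0, "wy": 0, "wz": -1, "jaw": 1},
    {"dx": 0, "dy": 0, "dz": 0, "wx": 0, "wy": 0, "wz": -1, "jaw": 1},
    {"dx": 0, "dy": 0, "dz": 0, "wx": 0, "wy": 0, "wz": -1, "jaw": 1},
    {"dx": 0, "dy": 0, "dz": 0, "wx": 0, "wy": 0, "wz": -1, "jaw": 1},
    {"dx": 0, "dy": 0, "dz": 0, "wx": 0, "wy": 0, "wz": -1, "jaw": 1}
  ]
}}

```text
time: 14.05
tool_pos: [0.4286, -0.3608, 0.2014]
tcp_rot: [3.114, -0.417, 0.0]
wrist_force: [0.5, 0.2, -0.6]
width: 0.998
```

{"method": "apply_moves", "body": {
  "targets": [
    {"dx": 0, "dy": 0, "dz": 0, "wx": 0, "wy": 0, "wz": -1, "jaw": 1},
    {"dx": 0, "dy": 0, "dz": 0, "wx": 0, "wy": 0, "wz": -1, "jaw": 1},
    {"dx": 0, "dy": 0, "dz": 0, "wx": 0, "wy": 0, "wz": -1, "jaw": 1},
    {"dx": 0, "dy": 0, "dz": 0, "wx": 0, "wy": 0, "wz": -1, "jaw": 1},
    {"dx": 0, "dy": 0, "dz": 0, "wx": 0, "wy": 0, "wz": -1, "jaw": 1}
  ]
}}

```text
time: 14.55
tool_pos: [0.4286, -0.3608, 0.2013]
tcp_rot: [-3.116, -0.403, -0.0]
wrist_force: [0.3, 1.0, 0.1]
width: 1.006
```

{"method": "apply_moves", "body": {
  "targets": [
    {"dx": 0, "dy": 0, "dz": 0, "wx": 0, "wy": 0, "wz": -1, "jaw": 1},
    {"dx": 0, "dy": 0, "dz": 0, "wx": 0, "wy": 0, "wz": -1, "jaw": 1},
    {"dx": 0, "dy": 0, "dz": 0, "wx": 0, "wy": 0, "wz": -1, "jaw": 1},
    {"dx": 0, "dy": 0, "dz": 0, "wx": 0, "wy": 0, "wz": -1, "jaw": 1},
    {"dx": 0, "dy": 0, "dz": 0, "wx": 0, "wy": 0, "wz": -1, "jaw": 1}
  ]
}}

```text
time: 15.05
tool_pos: [0.4286, -0.3608, 0.2014]
tcp_rot: [2.905, 1.196, 0.0]
wrist_force: [-0.5, -0.1, 0.4]
width: 0.997
```

{"method": "apply_moves", "body": {
  "targets": [
    {"dx": 0, "dy": 0, "dz": 0, "wx": 0, "wy": 0, "wz": -1, "jaw": 1},
    {"dx": 0, "dy": 0, "dz": 0, "wx": 0, "wy": 0, "wz": -1, "jaw": 1},
    {"dx": 0, "dy": 0, "dz": 0, "wx": 0, "wy": 0, "wz": -1, "jaw": 1},
    {"dx": 0, "dy": 0, "dz": 0, "wx": 0, "wy": 0, "wz": -1, "jaw": 1},
    {"dx": 0, "dy": 0, "dz": 0, "wx": 0, "wy": 0, "wz": -1, "jaw": 1}
  ]
}}

```text
time: 15.55
tool_pos: [0.4286, -0.3608, 0.2014]
tcp_rot: [2.497, 1.907, 0.0]
wrist_force: [0.7, 0.4, -0.4]
width: 1.003
```

{"method": "apply_moves", "body": {
  "targets": [
    {"dx": 0, "dy": 0, "dz": 0, "wx": 0, "wy": 0, "wz": -1, "jaw": 1},
    {"dx": 0, "dy": 0, "dz": 0, "wx": 0, "wy": 0, "wz": -1, "jaw": 1},
    {"dx": 0, "dy": 0, "dz": 0, "wx": 0, "wy": 0, "wz": -1, "jaw": 1},
    {"dx": 0, "dy": 0, "dz": 0, "wx": 0, "wy": 0, "wz": -1, "jaw": 1},
    {"dx": 0, "dy": 0, "dz": 0, "wx": 0, "wy": 0, "wz": -1, "jaw": 1}
  ]
}}

```text
time: 16.05
tool_pos: [0.4286, -0.3608, 0.2014]
tcp_rot: [1.918, 2.488, 0.0]
wrist_force: [0.0, -0.3, -0.1]
width: 0.997
```

{"method": "apply_moves", "body": {
  "targets": [
    {"dx": 0, "dy": 0, "dz": 0, "wx": 0, "wy": 0, "wz": -1, "jaw": 1},
    {"dx": 0, "dy": 0, "dz": 0, "wx": 0, "wy": 0, "wz": -1, "jaw": 1},
    {"dx": 0, "dy": 0, "dz": 0, "wx": 0, "wy": 0, "wz": -1, "jaw": 1},
    {"dx": 0, "dy": 0, "dz": 0, "wx": 0, "wy": 0, "wz": -1, "jaw": 1},
    {"dx": 0, "dy": 0, "dz": 0, "wx": 0, "wy": 0, "wz": -1, "jaw": 1}
  ]
}}

```text
time: 16.55
tool_pos: [0.4286, -0.3608, 0.2013]
tcp_rot: [1.209, 2.9, -0.0]
wrist_force: [0.4, 0.6, 0.4]
width: 0.999
```

```bash
python3 st.py;python3 - <<'E'
from workcell import bot,cams
from h import *
s=bot.read_state();c=cams.read_camera("wrist");pickle.dump((s,c),open("w3.pkl","wb"))
cv2.imwrite("pics/w3.png",c["color"][:,:,::-1])
t=cams.read_camera("top");crop(t,270,130,130,140,4,"pics/t3.png")
E
```

```text
t 16.55 pos [ 0.4286 -0.3608  0.2013] yaw_y 44.74 q6 -87.4 F [0.4 0.6 0.4] T [-0.006 -0.013 -0.024] F_tool [ 0.2  0.7 -0.4] w 0.999 tq6 1.095
```

View pics/w3.png

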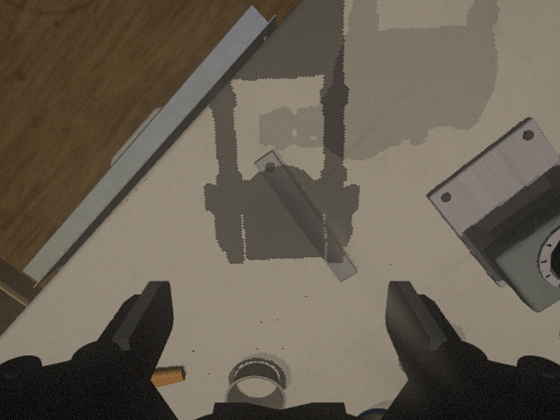

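View pics/t3.png

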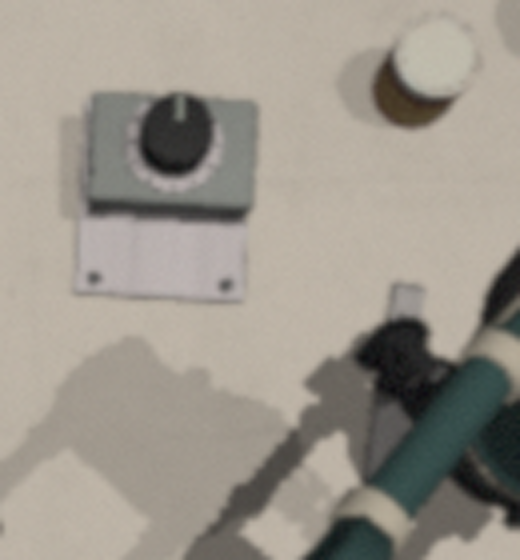

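The wrist view shows the strip from its tail at about (264,155), dimple (269,167), to its nose at about (349,277). The top view shows the dial pointer facing straight to the back, 180° from zero.

Run:
```python
from h import *
s,c=pickle.load(open("w3.pkl","rb"))
im=np.clip(c["color"].astype(float)*1.8,0,255).astype(np.uint8);c2=dict(c);c2["color"]=im;crop(c2,240,140,130,150,4,"pics/w3c.png")
```

```text
(no output)
```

View pics/w3c.png

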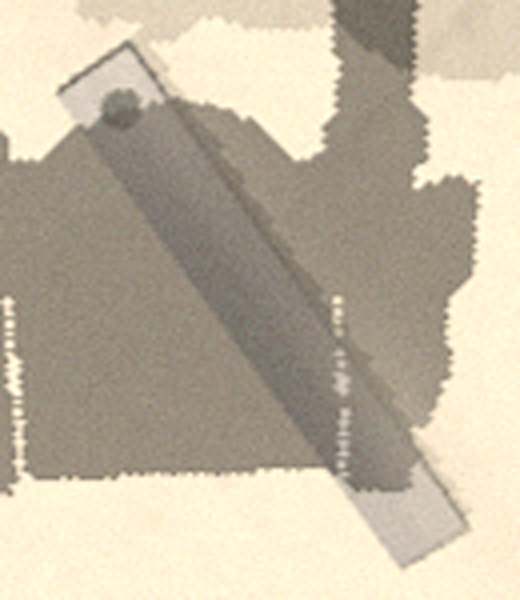

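Run:
```python
from h import *
s,c=pickle.load(open("w3.pkl","rb"))
W=lambda x,y,h:wray(s,c,240+(x+.5)/4-.5,140+(y+.5)/4-.5,h)
a,b,n1,n2,dm=[W(*p,.0105) for p in((58,92),(130,42),(404,567),(467,526),(121,109))]
# side of tail-> on top plane; (130,42),(58,92) tail corners
t=(a+b)/2;n=(n1+n2)/2;d=n-t
print(a,b,n1,n2,"tail",t,"nose",n,"len",np.linalg.norm(d),"yaw",np.degrees(np.arctan2(d[1],d[0])),"dimple",dm)
for p in((446,196),(528,136)): print(wray(s,c,*p,.01))
```

```text
[ 0.40518706 -0.36537241  0.0105    ] [ 0.40880171 -0.34586669  0.0105    ] [ 0.55051881 -0.392068    0.0105    ] [ 0.55310652 -0.37325072  0.0105    ] tail [ 0.40699438 -0.35561955  0.0105    ] nose [ 0.55181267 -0.38265936  0.0105    ] len 0.1473210328871554 yaw -10.576225143644006 dimple [ 0.41800413 -0.35817269  0.0105    ]
[ 0.55384201 -0.26266494  0.01      ]
[ 0.56071561 -0.17789219  0.01      ]
```

{"method": "apply_moves", "body": {
  "targets": [
    {"dx": 0, "dy": 0, "dz": 0, "wx": 0, "wy": 0, "wz": -1, "jaw": 0.5},
    {"dx": 0, "dy": 0, "dz": 0, "wx": 0, "wy": 0, "wz": -1, "jaw": 0.5},
    {"dx": 0, "dy": 0, "dz": 0, "wx": 0, "wy": 0, "wz": -1, "jaw": 0.5},
    {"dx": 0, "dy": 0, "dz": 0, "wx": 0, "wy": 0, "wz": -1, "jaw": 0.5},
    {"dx": 0, "dy": 0, "dz": 0, "wx": 0, "wy": 0, "wz": -1, "jaw": 0.5}
  ]
}}

```text
time: 17.15
tool_pos: [0.4286, -0.3609, 0.2013]
tcp_rot: [-0.422, -3.113, -0.0]
wrist_force: [0.3, -0.2, -0.4]
width: 0.496
```

{"method": "apply_moves", "body": {
  "targets": [
    {"dx": 0, "dy": 0, "dz": 0, "wx": 0, "wy": 0, "wz": -0.82, "jaw": 0.5},
    {"dx": 0.06, "dy": -0.02, "dz": 1, "wx": 0, "wy": 0, "wz": 0, "jaw": 0.5},
    {"dx": 0, "dy": 0, "dz": 1, "wx": 0, "wy": 0, "wz": 0, "jaw": 0.5},
    {"dx": 0, "dy": 0, "dz": 1, "wx": 0, "wy": 0, "wz": 0, "jaw": 0.5},
    {"dx": 0, "dy": 0, "dz": 1, "wx": 0, "wy": 0, "wz": 0, "jaw": 0.5}
  ]
}}

```text
time: 17.65
tool_pos: [0.4268, -0.3612, 0.0805]
tcp_rot: [0.294, 3.127, -0.001]
wrist_force: [-0.7, -0.6, 0.1]
width: 0.501
```

{"method": "apply_moves", "body": {
  "targets": [
    {"dx": 0, "dy": 0, "dz": 1, "wx": 0, "wy": 0, "wz": 0, "jaw": 0.45},
    {"dx": 0, "dy": 0, "dz": 0.9, "wx": 0, "wy": 0, "wz": 0, "jaw": 0.45},
    {"dx": 0, "dy": 0, "dz": 0, "wx": 0, "wy": 0, "wz": 0, "jaw": 0.45}
  ]
}}

```text
time: 17.95
tool_pos: [0.4237, -0.3584, 0.0202]
tcp_rot: [-0.293, -3.121, -0.008]
wrist_force: [-0.3, 0.8, -0.7]
width: 0.448
```

```bash
python3 st.py;python3 - <<'E'
from workcell import bot,cams
from h import *
s=bot.read_state();c=cams.read_camera("wrist");pickle.dump((s,c),open("w4.pkl","wb"))
cv2.imwrite("pics/w4.png",np.clip(c["color"][:,:,::-1]*1.5,0,255).astype(np.uint8))
c=cams.read_camera("side");crop(c,220,280,160,100,5,"pics/s4.png")
E
```

```text
t 17.95 pos [ 0.4237 -0.3584  0.0202] yaw_y 79.27 q6 -122.1 F [-0.3  0.8 -0.7] T [ 0.081  0.058 -0.012] F_tool [0.4 0.7 0.7] w 0.448 tq6 0.008
```

View pics/w4.png

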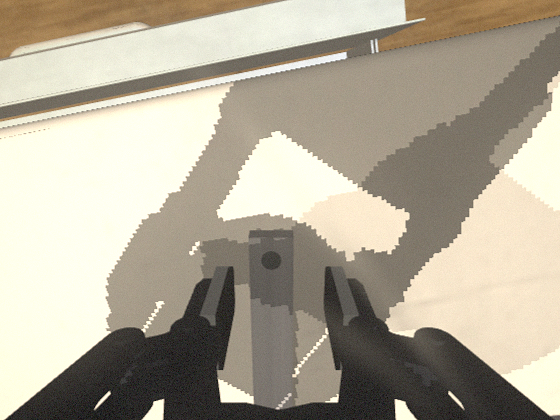

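View pics/s4.png

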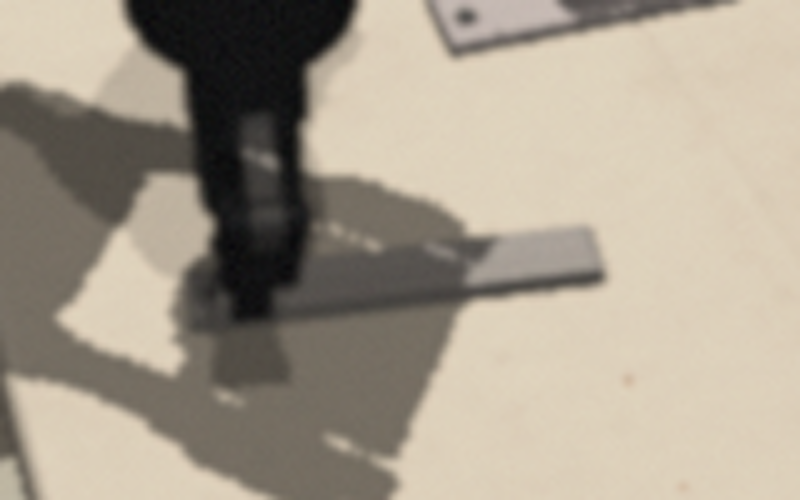

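{"method": "apply_moves", "body": {
  "targets": [
    {"dx": 0, "dy": 0, "dz": 0, "wx": 0, "wy": 0, "wz": 0, "jaw": 0.45}
  ]
}}

```text
time: 18.15
tool_pos: [0.428, -0.3623, 0.0261]
tcp_rot: [0.291, 3.126, -0.003]
wrist_force: [-0.2, -0.1, 0.0]
width: 0.447
```

```bash
python3 st.py; python3 -c "
from workcell import bot
s=bot.read_state();print(s['q'],s['tcp_rot'],s['joint_torque'])"
```

```text
t 18.15 pos [ 0.428  -0.3623  0.0261] yaw_y 79.35 q6 -122.2 F [-0.2 -0.1  0. ] T [-0.035 -0.009 -0.003] F_tool [ 0.2 -0.1 -0. ] w 0.447 tq6 0.01
[-7.46983669e-01  2.62141678e-01  2.02413057e+00 -2.56091663e-06
  8.52250185e-01 -2.13197260e+00] [ 2.91217210e-01  3.12561871e+00 -2.93440159e-03] [ 9.08810034e-03 -4.25578845e+01 -2.80694228e+01  1.27074331e-04
  6.36443496e-02  1.04211643e-02]
```

{"method": "apply_moves", "body": {
  "targets": [
    {"dx": 0, "dy": 0, "dz": 0, "wx": 0, "wy": 0, "wz": 0, "jaw": 0.45},
    {"dx": 0, "dy": 0, "dz": 0, "wx": 0, "wy": 0, "wz": 0, "jaw": 0.45}
  ]
}}

```text
time: 18.35
tool_pos: [0.4277, -0.3622, 0.026]
tcp_rot: [0.291, 3.126, -0.003]
wrist_force: [-0.7, 0.4, 0.0]
width: 0.453
```

```bash
python3 st.py
```

```text
t 18.35 pos [ 0.4277 -0.3622  0.026 ] yaw_y 79.38 q6 -122.2 F [-0.7  0.4  0. ] T [-0.001 -0.004 -0.028] F_tool [ 0.8  0.2 -0. ] w 0.453 tq6 0.004
```

{"method": "apply_moves", "body": {
  "targets": [
    {"dx": 0, "dy": 0, "dz": 0.3, "wx": 0, "wy": 0, "wz": 0, "jaw": 0.45},
    {"dx": 0, "dy": 0, "dz": 0.25, "wx": 0, "wy": 0, "wz": 0, "jaw": 0.45},
    {"dx": 0, "dy": 0, "dz": 0.1, "wx": 0, "wy": 0, "wz": 0, "jaw": 0.45},
    {"dx": 0, "dy": 0, "dz": 0, "wx": 0, "wy": 0, "wz": 0, "jaw": 0.45}
  ]
}}

```text
time: 18.75
tool_pos: [0.4259, -0.3605, 0.0035]
tcp_rot: [-0.29, -3.126, -0.002]
wrist_force: [0.1, 0.3, -0.7]
width: 0.451
```

```bash
python3 st.py; python3 -c "
from workcell import bot
s=bot.read_state();print(s['q'],s['tcp_rot'],s['joint_torque'])"
```

```text
t 18.75 pos [ 0.4259 -0.3605  0.0035] yaw_y 79.39 q6 -122.2 F [ 0.1  0.3 -0.7] T [-0.048 -0.032 -0.003] F_tool [-0.1  0.3  0.7] w 0.451 tq6 0.0
[-7.47086924e-01  2.94033936e-01  2.03566857e+00 -2.29282428e-05
  8.14349809e-01 -2.13276245e+00] [-2.90166035e-01 -3.12619292e+00 -2.32990087e-03] [-8.93920282e-03 -4.42235363e+01 -2.79998016e+01 -4.16879111e-04
 -6.67969999e-02  4.30733180e-04]
```

Clear of the table. Closing on the strip.

{"method": "apply_moves", "body": {
  "targets": [
    {"dx": 0, "dy": 0, "dz": 0, "wx": 0, "wy": 0, "wz": 0, "jaw": 0.1},
    {"dx": 0, "dy": 0, "dz": 0, "wx": 0, "wy": 0, "wz": 0, "jaw": 0.1},
    {"dx": 0, "dy": 0, "dz": 0, "wx": 0, "wy": 0, "wz": 0, "jaw": 0.1},
    {"dx": 0, "dy": 0, "dz": 0, "wx": 0, "wy": 0, "wz": 0, "jaw": 0.1},
    {"dx": 0, "dy": 0, "dz": 0, "wx": 0, "wy": 0, "wz": 0, "jaw": 0.1}
  ],
  "newtons": 60
}}

```text
time: 19.25
tool_pos: [0.4269, -0.3614, 0.0049]
tcp_rot: [0.29, 3.128, -0.0]
wrist_force: [0.4, -0.6, -0.6]
width: 0.206
```

```bash
python3 st.py
```

```text
t 19.25 pos [ 0.4269 -0.3614  0.0049] yaw_y 79.4 q6 -122.2 F [ 0.4 -0.6 -0.6] T [-0.059  0.018 -0.002] F_tool [-0.5 -0.5  0.6] w 0.206 tq6 -0.032
```

{"method": "apply_moves", "body": {
  "targets": [
    {"dx": 0, "dy": 0, "dz": -0.3, "wx": 0, "wy": 0, "wz": 0, "jaw": 0.1},
    {"dx": 0, "dy": 0, "dz": -0.5, "wx": 0, "wy": 0, "wz": 0, "jaw": 0.1},
    {"dx": 0, "dy": 0, "dz": -0.4, "wx": 0, "wy": 0, "wz": 0, "jaw": 0.1},
    {"dx": 0, "dy": 0, "dz": 0, "wx": 0, "wy": 0, "wz": 0, "jaw": 0.1}
  ]
}}

```text
time: 19.65
tool_pos: [0.4286, -0.363, 0.0441]
tcp_rot: [0.29, 3.124, -0.006]
wrist_force: [1.2, 0.5, -0.7]
width: 0.205
```

```bash
python3 st.py;python3 - <<'E'
from workcell import bot,cams
from h import *
c=cams.read_camera("wrist")
cv2.imwrite("pics/w5.png",np.clip(c["color"][180:,180:400,::-1]*1.8,0,255).astype(np.uint8))
c=cams.read_camera("side");crop(c,220,260,160,110,5,"pics/s5.png");pickle.dump(c,open("s5.pkl","wb"))
E
```

```text
t 19.65 pos [ 0.4286 -0.363   0.0441] yaw_y 79.4 q6 -122.2 F [ 1.2  0.5 -0.7] T [-0.006  0.035 -0.024] F_tool [-1.1  0.7  0.7] w 0.205 tq6 -0.002
```

View pics/w5.png

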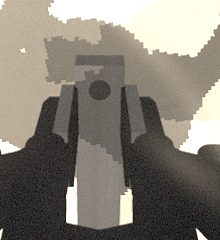

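View pics/s5.png

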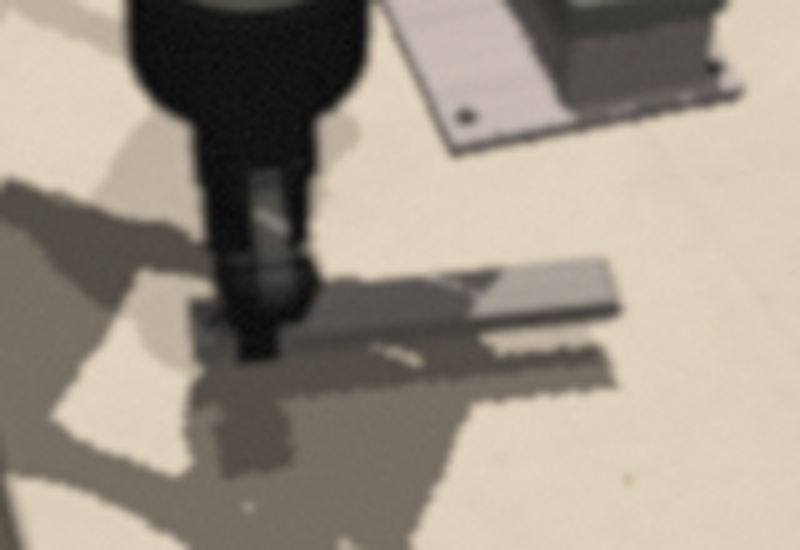

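Run:
```python
from h import *
c=pickle.load(open("s5.pkl","rb"))
P=cloud(c)
# top face strip pixels: crop coords polygon
poly=np.array([[330,285],[600,265],[612,298],[340,325]])/5+[220,260]
m=np.zeros(c["range_z"].shape,np.uint8);cv2.fillPoly(m,[poly.astype(np.int32)],1)
Q=P[(m>0)&(c["range_z"]>0)];A=np.c_[Q[:,:2]-Q[:,:2].mean(0),np.ones(len(Q))];k,_,_,_=np.linalg.lstsq(A,Q[:,2],rcond=None);print(len(Q),k,Q.mean(0),(Q[:,2]-A@k).std())
Q0=P[(P[...,0]>.45)&(P[...,0]<.58)&(P[...,1]>-.36)&(P[...,1]<-.3)];print("table z",np.median(Q0[:,2]))
d=np.array([np.cos(np.radians(-10.6)),np.sin(np.radians(-10.6))]);print("slope along",k[:2]@d)
```

```text
450 [-0.01358031 -0.03628783  0.0487661 ] [ 0.50082254 -0.37883741  0.0487661 ] 0.0009285074904448811
table z 0.0034094987757249395
slope along -0.00667337432309225
```

{"method": "apply_moves", "body": {
  "targets": [
    {"dx": 0, "dy": 0, "dz": 0, "wx": 0, "wy": 0, "wz": -0.6, "jaw": 0.1},
    {"dx": 0, "dy": 0, "dz": 0, "wx": 0, "wy": 0, "wz": -0.55, "jaw": 0.1},
    {"dx": -0.1, "dy": 0.6, "dz": 0, "wx": 0, "wy": 0, "wz": 0, "jaw": 0.1},
    {"dx": 0, "dy": 0.9, "dz": 0, "wx": 0, "wy": 0, "wz": 0, "jaw": 0.1},
    {"dx": 0, "dy": 0.9, "dz": 0, "wx": 0, "wy": 0, "wz": 0, "jaw": 0.1}
  ]
}}

```text
time: 20.25
tool_pos: [0.434, -0.2879, 0.0402]
tcp_rot: [-0.105, -3.139, -0.002]
wrist_force: [-0.9, 0.1, -1.5]
width: 0.207
```

{"method": "apply_moves", "body": {
  "targets": [
    {"dx": 0, "dy": 0.9, "dz": 0, "wx": 0, "wy": 0, "wz": 0, "jaw": 0.1},
    {"dx": 0, "dy": 0.9, "dz": 0, "wx": 0, "wy": 0, "wz": 0, "jaw": 0.1},
    {"dx": 0, "dy": 0.7, "dz": 0, "wx": 0, "wy": 0, "wz": 0, "jaw": 0.1},
    {"dx": 0, "dy": 0, "dz": 0, "wx": 0, "wy": 0, "wz": 0, "jaw": 0.1},
    {"dx": 0, "dy": 0, "dz": 0, "wx": 0, "wy": 0, "wz": 0, "jaw": 0.1}
  ]
}}

```text
time: 20.75
tool_pos: [0.439, -0.2138, 0.0405]
tcp_rot: [-0.1, -3.14, -0.0]
wrist_force: [0.3, -1.2, -1.8]
width: 0.208
```

```bash
python3 st.py;python3 - <<'E'
from workcell import bot,cams
from h import *
c=cams.read_camera("side");crop(c,220,200,180,140,4,"pics/s6.png");pickle.dump(c,open("s6.pkl","wb"))
c=cams.read_camera("top");crop(c,270,130,130,140,4,"pics/t6.png");pickle.dump(c,open("t6.pkl","wb"))
E
```

```text
t 20.75 pos [ 0.439  -0.2138  0.0405] yaw_y 86.36 q6 -115.2 F [ 0.3 -1.2 -1.8] T [0.022 0.048 0.047] F_tool [-0.4 -1.2  1.8] w 0.208 tq6 0.032
```

View pics/s6.png

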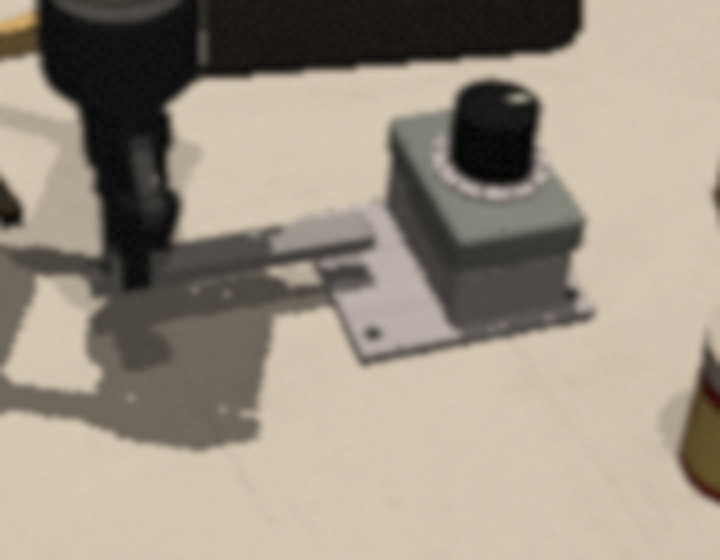

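View pics/t6.png

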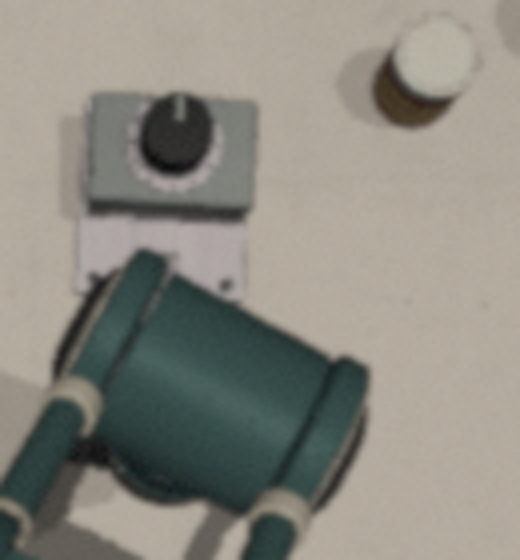

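{"method": "apply_moves", "body": {
  "targets": [
    {"dx": 0, "dy": -0.05, "dz": 0.3, "wx": 0, "wy": 0, "wz": 0, "jaw": 0.1},
    {"dx": 0, "dy": 0, "dz": 0.3, "wx": 0, "wy": 0, "wz": 0, "jaw": 0.1},
    {"dx": 0, "dy": 0, "dz": 0.15, "wx": 0, "wy": 0, "wz": 0, "jaw": 0.1},
    {"dx": 0, "dy": 0, "dz": 0, "wx": 0, "wy": 0, "wz": 0, "jaw": 0.1},
    {"dx": 0, "dy": 0, "dz": 0, "wx": 0, "wy": 0, "wz": 0, "jaw": 0.1}
  ]
}}

```text
time: 21.35
tool_pos: [0.4388, -0.2163, 0.0178]
tcp_rot: [-0.102, -3.139, -0.001]
wrist_force: [0.1, -0.7, -1.2]
width: 0.207
```

```bash
python3 st.py
```

```text
t 21.35 pos [ 0.4388 -0.2163  0.0178] yaw_y 86.27 q6 -115.4 F [ 0.1 -0.7 -1.2] T [-0.019  0.079 -0.026] F_tool [-0.2 -0.7  1.2] w 0.207 tq6 0.0
```

{"method": "apply_moves", "body": {
  "targets": [
    {"dx": 0, "dy": 0, "dz": 0.05, "wx": 0, "wy": 0, "wz": 0, "jaw": 0.1},
    {"dx": 0, "dy": 0, "dz": 0, "wx": 0, "wy": 0, "wz": 0, "jaw": 0.1}
  ]
}}

```text
time: 21.55
tool_pos: [0.4393, -0.2163, 0.0169]
tcp_rot: [0.101, 3.14, -0.0]
wrist_force: [0.3, -0.3, -1.4]
width: 0.208
```

```bash
python3 st.py
```

```text
t 21.55 pos [ 0.4393 -0.2163  0.0169] yaw_y 86.3 q6 -115.4 F [ 0.3 -0.3 -1.4] T [0.029 0.073 0.034] F_tool [-0.4 -0.3  1.4] w 0.208 tq6 0.0
```

{"method": "apply_moves", "body": {
  "targets": [
    {"dx": 0, "dy": 0, "dz": 0.04, "wx": 0, "wy": 0, "wz": 0, "jaw": 0.1},
    {"dx": 0, "dy": 0, "dz": 0, "wx": 0, "wy": 0, "wz": 0, "jaw": 0.1}
  ]
}}

```text
time: 21.75
tool_pos: [0.4392, -0.2163, 0.0156]
tcp_rot: [0.101, 3.14, -0.0]
wrist_force: [1.6, 0.4, -0.6]
width: 0.206
```

```bash
python3 st.py
```

```text
t 21.75 pos [ 0.4392 -0.2163  0.0156] yaw_y 86.3 q6 -115.4 F [ 1.6  0.4 -0.6] T [0.054 0.047 0.005] F_tool [-1.6  0.5  0.6] w 0.206 tq6 -0.004
```

{"method": "apply_moves", "body": {
  "targets": [
    {"dx": 0, "dy": 0, "dz": 0.03, "wx": 0, "wy": 0, "wz": 0, "jaw": 0.1},
    {"dx": 0, "dy": 0, "dz": 0, "wx": 0, "wy": 0, "wz": 0, "jaw": 0.1}
  ]
}}

```text
time: 21.95
tool_pos: [0.4393, -0.2163, 0.0148]
tcp_rot: [0.102, 3.14, -0.0]
wrist_force: [-0.3, -0.9, -0.3]
width: 0.204
```

```bash
python3 st.py
```

```text
t 21.95 pos [ 0.4393 -0.2163  0.0148] yaw_y 86.29 q6 -115.4 F [-0.3 -0.9 -0.3] T [-0.018  0.04   0.031] F_tool [ 0.2 -0.9  0.3] w 0.204 tq6 0.003
```

{"method": "apply_moves", "body": {
  "targets": [
    {"dx": -0.2, "dy": 0, "dz": 0, "wx": 0, "wy": 0, "wz": 0, "jaw": 0.1},
    {"dx": -0.25, "dy": 0, "dz": 0, "wx": 0, "wy": 0, "wz": 0, "jaw": 0.1},
    {"dx": -0.25, "dy": 0, "dz": 0, "wx": 0, "wy": 0, "wz": 0, "jaw": 0.1},
    {"dx": 0, "dy": 0, "dz": 0, "wx": 0, "wy": 0, "wz": 0, "jaw": 0.1}
  ]
}}

```text
time: 22.35
tool_pos: [0.462, -0.2181, 0.0151]
tcp_rot: [0.101, 3.138, -0.001]
wrist_force: [-0.4, 0.8, -1.1]
width: 0.204
```

```bash
python3 st.py;python3 - <<'E'
from workcell import bot,cams
from h import *
c=cams.read_camera("side");crop(c,220,200,180,140,4,"pics/s7.png");pickle.dump(c,open("s7.pkl","wb"))
E
```

```text
t 22.35 pos [ 0.462  -0.2181  0.0151] yaw_y 86.32 q6 -114.4 F [-0.4  0.8 -1.1] T [ 0.017 -0.046 -0.   ] F_tool [0.5 0.7 1.1] w 0.204 tq6 0.037
```

View pics/s7.png

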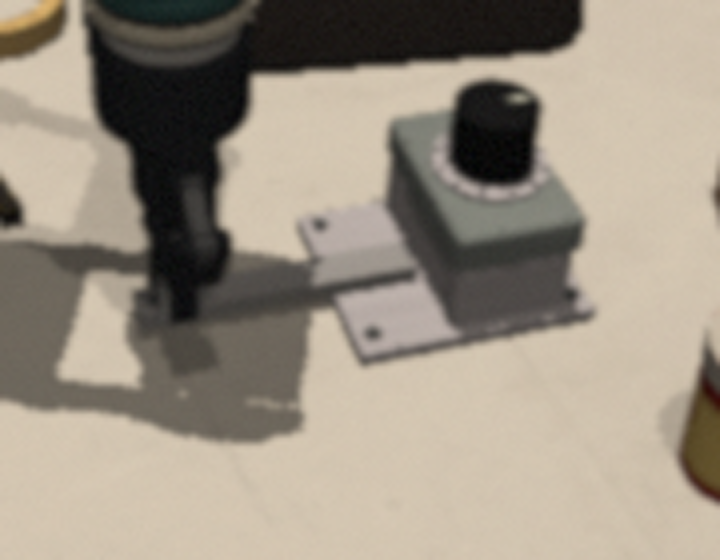

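{"method": "apply_moves", "body": {
  "targets": [
    {"dx": -0.2, "dy": 0, "dz": 0, "wx": 0, "wy": 0, "wz": 0, "jaw": 0.1},
    {"dx": -0.2, "dy": 0, "dz": 0, "wx": 0, "wy": 0, "wz": 0, "jaw": 0.1},
    {"dx": -0.2, "dy": 0, "dz": 0, "wx": 0, "wy": 0, "wz": 0, "jaw": 0.1}
  ]
}}

```text
time: 22.7
tool_pos: [0.4784, -0.2188, 0.0147]
tcp_rot: [-0.102, -3.14, -0.0]
wrist_force: [-1.3, -0.7, 0.3]
width: 0.209
```

```bash
python3 st.py
```

```text
t 22.7 pos [ 0.4784 -0.2188  0.0147] yaw_y 86.29 q6 -113.6 F [-1.3 -0.7  0.3] T [-0.018  0.114 -0.026] F_tool [ 1.2 -0.8 -0.3] w 0.209 tq6 -0.048
```

{"method": "apply_moves", "body": {
  "targets": [
    {"dx": -0.2, "dy": 0, "dz": 0, "wx": 0, "wy": 0, "wz": 0, "jaw": 0.1},
    {"dx": -0.2, "dy": 0, "dz": 0, "wx": 0, "wy": 0, "wz": 0, "jaw": 0.1}
  ]
}}

```text
time: 22.9
tool_pos: [0.4906, -0.2196, 0.0147]
tcp_rot: [-0.101, -3.14, 0.0]
wrist_force: [-1.3, 0.0, 0.3]
width: 0.211
```

```bash
python3 st.py
```

```text
t 22.9 pos [ 0.4906 -0.2196  0.0147] yaw_y 86.3 q6 -113.1 F [-1.3  0.   0.3] T [-0.04   0.217 -0.033] F_tool [ 1.3 -0.  -0.3] w 0.211 tq6 -0.046
```

{"method": "apply_moves", "body": {
  "targets": [
    {"dx": -0.2, "dy": 0, "dz": 0, "wx": 0, "wy": 0, "wz": 0, "jaw": 0.1},
    {"dx": -0.2, "dy": 0, "dz": 0, "wx": 0, "wy": 0, "wz": 0, "jaw": 0.1},
    {"dx": -0.2, "dy": 0, "dz": 0, "wx": 0, "wy": 0, "wz": 0, "jaw": 0.1},
    {"dx": -0.2, "dy": 0, "dz": 0, "wx": 0, "wy": 0, "wz": 0, "jaw": 0.1},
    {"dx": 0, "dy": 0, "dz": 0, "wx": 0, "wy": 0, "wz": 0, "jaw": 0.1}
  ]
}}

```text
time: 23.4
tool_pos: [0.5154, -0.2214, 0.0149]
tcp_rot: [0.101, 3.138, -0.001]
wrist_force: [0.7, -0.6, -0.4]
width: 0.204
```

```bash
python3 st.py;python3 - <<'E'
from workcell import bot,cams
from h import *
c=cams.read_camera("side");crop(c,220,200,180,140,4,"pics/s8.png")
E
```

```text
t 23.4 pos [ 0.5154 -0.2214  0.0149] yaw_y 86.31 q6 -112.1 F [ 0.7 -0.6 -0.4] T [-0.035 -0.04   0.002] F_tool [-0.8 -0.5  0.4] w 0.204 tq6 0.023
```

View pics/s8.png

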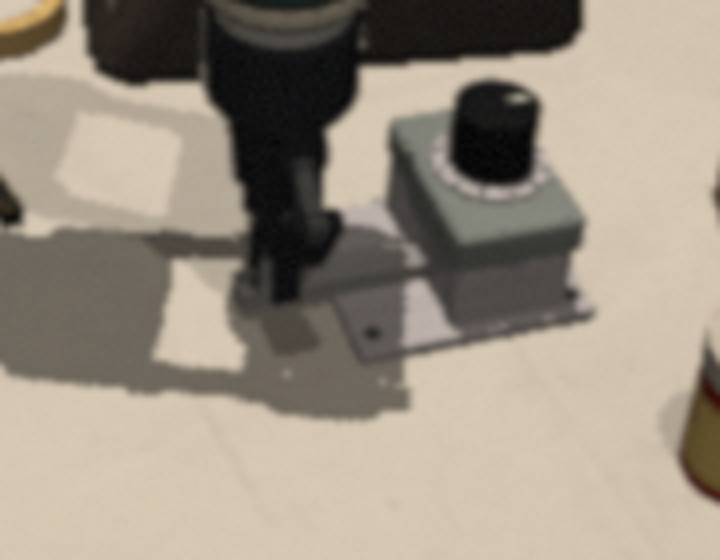

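{"method": "apply_moves", "body": {
  "targets": [
    {"dx": 0, "dy": 0, "dz": 0, "wx": 0, "wy": 0, "wz": 0, "jaw": 0.25},
    {"dx": 0, "dy": 0, "dz": 0, "wx": 0, "wy": 0, "wz": 0, "jaw": 0.45},
    {"dx": 0, "dy": 0, "dz": 0, "wx": 0, "wy": 0, "wz": 0, "jaw": 0.5},
    {"dx": 0, "dy": 0, "dz": 0, "wx": 0, "wy": 0, "wz": 0, "jaw": 0.5},
    {"dx": 0, "dy": 0, "dz": -0.3, "wx": 0, "wy": 0, "wz": 0, "jaw": 0.5}
  ]
}}

```text
time: 23.95
tool_pos: [0.5126, -0.2205, 0.0227]
tcp_rot: [-0.102, -3.137, -0.002]
wrist_force: [-0.0, -0.2, 0.1]
width: 0.498
```

{"method": "apply_moves", "body": {
  "targets": [
    {"dx": 0, "dy": 0, "dz": -0.8, "wx": 0, "wy": 0, "wz": 0, "jaw": 0.5},
    {"dx": 0.3, "dy": 0, "dz": -1, "wx": 0, "wy": 0, "wz": 0, "jaw": 0.5},
    {"dx": 0.9, "dy": 0, "dz": -1, "wx": 0, "wy": 0, "wz": 0, "jaw": 0.5},
    {"dx": 0.8, "dy": 0.3, "dz": -1, "wx": 0, "wy": 0, "wz": 0, "jaw": 0.5},
    {"dx": 0, "dy": 0, "dz": 0, "wx": 0, "wy": 0, "wz": 0, "jaw": 0.5}
  ]
}}

```text
time: 24.45
tool_pos: [0.4552, -0.2088, 0.1427]
tcp_rot: [0.102, 3.134, -0.005]
wrist_force: [0.4, -0.5, -0.4]
width: 0.5
```

```bash
python3 st.py;python3 - <<'E'
from workcell import bot,cams
from h import *
c=cams.read_camera("side");crop(c,220,200,180,140,4,"pics/s9.png");pickle.dump(c,open("s9.pkl","wb"))
c=cams.read_camera("top");crop(c,270,130,130,140,4,"pics/t9.png");cv2.imwrite("pics/t9f.png",c["color"][:,:,::-1])
c=cams.read_camera("wrist");cv2.imwrite("pics/w9.png",c["color"][:,:,::-1])
E
```

```text
t 24.45 pos [ 0.4552 -0.2088  0.1427] yaw_y 86.27 q6 -113.8 F [ 0.4 -0.5 -0.4] T [ 0.022 -0.065  0.019] F_tool [-0.5 -0.5  0.4] w 0.5 tq6 -0.022
```

View pics/s9.png

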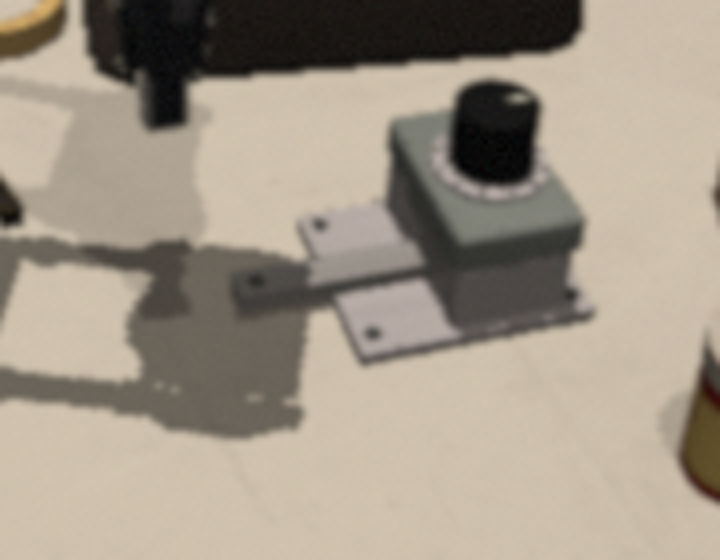

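View pics/t9f.png

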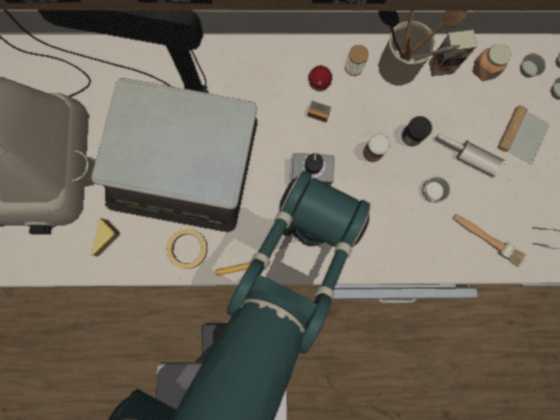

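Run:
```python
from h import *
c=pickle.load(open("s9.pkl","rb"));o=np.array([.605,-.2262]);a=np.radians(-3.7)
ex=np.array([np.cos(a),np.sin(a)]);ey=np.array([-ex[1],ex[0]])
S=lambda x,y,h:ray(c,220+(x+.5)/4-.5,200+(y+.5)/4-.5,h)[:2]-o
for p in((232,282),(238,305),(257,283),(400,245),(422,268)):
    q=S(*p,.0205);print(p,q@ex,q@ey)
P=cloud(c)
poly=np.array([[315,262],[400,250],[415,263],[330,283]])/4+[220,200]
poly2=np.array([[245,276],[305,268],[310,290],[250,300]])/4+[220,200]
for pl in(poly,poly2):
    m=np.zeros(c["range_z"].shape,np.uint8);cv2.fillPoly(m,[pl.astype(np.int32)],1);Q=P[(m>0)&(c["range_z"]>0)];print(len(Q),Q.mean(0),np.median(Q,0))
```

```text
(232, 282) -0.11283852571390299 0.000870444052935221
(238, 305) -0.11437028509097674 -0.01614995416719448
(257, 283) -0.10047287084329506 -0.0031787249133477945
(400, 245) -0.018271986821942247 0.00515303774730873
(422, 268) -0.013324960078213533 -0.014598992971085318
125 [ 0.56129863 -0.22752353  0.02098702] [ 0.55965213 -0.22735497  0.02097196]
106 [ 0.51367662 -0.22728916  0.0205203 ] [ 0.51308305 -0.22788605  0.02060085]
```

```bash
python3 -c "
from workcell import job
print(job.finish_job())"
```

```text
the job is handed in; nothing more can be done
None
```

The gate is set to six clicks and the gauge strip lies flat on the bed with its nose through the opening. I handed the job in at about 24.6 s of the 72 s; it reports no verdict.

- **Dial:** It started two clicks up. I turned it back to the end stop, where the twist on the wrist jumped to about 2.5 N m and the grip slipped about 8 degrees. I let go and re-gripped at the rest position (count 0). Then I turned it forward 180 degrees (six clicks), which it followed without slipping, and released it. The last side view still shows the pointer straight to the back, half a turn from zero.
- **Strip:** I slid it along the bed and under the gate. The force on the wrist stayed below about 2 N and nothing jammed.
- **Last checks:**
    - The strip's tail measured about 113 mm in front of the gate plate. Worked out from that, the nose is about 36 mm past the plate's middle and the centre about 38 mm in front of it.
    - The strip's top is at 20.5–21 mm at both ends measured, so it is level within the measuring noise.
    - It sits between the cheeks, and the gripper is open and clear.
    - The chalk pen, tape roll and paprika tin look unmoved in the last top view.
- **Not checked or disagreeing:** I did not see the gate opening directly. I inferred it from the dial and the free passage of the strip. Stand and strip positions from the different cameras differed by 2–5 mm.

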